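# Rebuild a switch unit: board, cover panel and keyed knobs

## Robot

A 6-joint arm with a two-finger parallel gripper is mounted at the origin on a cart in front of the work surface, level with it; the furniture and walls round the work are solid. World frame = base frame: x ahead of the robot, y to its left, z up, the work surface at z = 0. Lengths are in m, angles in rad, forces in N, time in s.
With the tool pointing down it reaches from about 0.25 to 0.725 m from the base axis. Payload 9.7 kg.
Tool frame: the origin (TCP) lies between the finger pads; the fingertips stand 14 mm ahead of it and the grasp point (between the pads) lies 5 mm behind it; z points along the fingers, y is the direction in which the jaws open and shut (so a half turn about z gives the same grasp; the last joint's range is limited). The gripper opens to 85 mm and grips with 20 to 120 N. Pads are 22 mm wide; open, the fingers measure 114 mm over their backs; the gripper's body (76 mm by 85 mm) begins 54 mm behind the grasp point. The pads swing forward as they close: fully open they stand 13 mm farther back than shut.
Start: joints at [1.13, 0.087, 0.176, 1.66, 0, 1.571], TCP at [0.235, 0.497, 0.245] pointing down, gripper open.
Joint ranges: [-3.13, 3.13], [-0.85, 1.81], [-1.15, 1.24], [-2.2, 2.28], [-1.44, 1.52], [-3.14, 3.14]. Speed limits (rad/s): [2.22, 2.22, 2.57, 3.14, 3.14, 3.14].

## Interface

Orientations are given as a unit quaternion [x, y, z, w].
In Python, from plant import arm gives the robot as it stands.
- The arm moves only by the shell command python3 -m pendant 'ROWS'. ROWS is JSON, a list that holds one entry, the list of rows, each a list of 7 numbers: the closure, from 0 (fully open) to 1 (shut), then the shift along the tool's x, y, z in mm, then the turn, a rotation vector about the tool's x, y, z in rad. In form: [[[gripper, tx, ty, tz, rx, ry, rz], ...]]. A call has 1 to 20 rows; each row is the pose to reach, as a shift and turn from the pose commanded when the call began, along the tool's axes at that moment; what a row does not reach only later rows make up. A row lasts 1/10 s, in which the tool goes at most 50 mm and 8.59 degrees, less where a joint would pass 70% of its speed; a pose out of reach is approached as far as the arm can. A call with a gripper value outside its range is refused whole. The fingers move at their own pace and stop on an object; the grip force is fixed at half the most. Time passes only in rows, so rows that repeat a pose let the fingers close. It gives the time, the measured TCP pose, the force and the opening at its end, in the units of the state.
- arm.read_state(): the state, without advancing time (a new reading comes with each control period).
- arm.capture(name): name is "side" or "top"; returns the picture (420x560x3 uint8, red, green, blue); there is no depth.
- arm.calibration(name): a dict with "vfov" (degrees; the focal length in pixels is half the picture's height over the tangent of half this angle, whatever the lens; pixels are square), "cx", "cy" (the principal point, pixels), "position" and "orientation" of the camera in the world. Camera axes: x right, y down, z forward; pixel columns grow to the right and rows downward; lengths in m; the calibration is good to about 2 mm. A picture is of the moment at which its call begins. calibration takes no time and is no camera call.
- arm.close_job(): hands the job in, once; it reports no verdict.
The state is a dict: "t": time; "qpos": joint angles; "qd": joint speeds; "joint_torque": joint torques, N m; "position": TCP position; "eef_rot": TCP orientation; "contact_force": force on the tool from outside, world axes, zero at the start; "torque": the same for the moment, N m; "width": finger opening in m.
Only numpy, scipy, OpenCV 4.12 (cv2) and the standard library are available. Lean on these libraries where they do the work, as an engineer would, in place of code of your own. Each camera call takes 0.05 s, during which the arm holds its last target.

## Task

Put the switch unit at the right of the papers back together: lower the circuit board over the four standoffs until it lies flat on the lower ledges, then the aluminium cover panel on top of it until it lies flat on the upper ledges. Then push every knob that lies on the bench fully down on a shaft of its own, with its pointer over the shaft's key, and turn each fitted knob so that its pointer points straight at the terminal block end of the unit, in line with its long side. Let go of everything and do not disturb the roll of amber tape beyond the unit.

Things in the scene. Friction and masses are not known exactly. Their poses are not given: they have to be found in the camera images.
- unit: switch unit, fixed right of the papers: dark steel slab 224 x 86 x 8 mm. Origin at its underside, mid-way between the four standoffs; x along its length to the end with the grey terminal block (110 mm out, 60 mm wide, top 28 mm up), which points away from the robot (yaw within 0.1 rad); z up. Three switch shafts at x = -72, 0, 72 mm, y = 0, tops 90 mm up
- standoffs (a point): middle of the four standoffs at the height of their lower ledges, 30 mm above the unit's origin; axes as the unit's. They stand at x = +-36, y = +-16 mm: diameter 22 mm up to the lower ledge, 13 mm up to the upper ledge (56 mm up), then a 6 mm pin with a tapered end 70 mm up
- board_c (a point): green circuit board 194 x 54 x 4 mm with two upright rails (100 mm long) on its long edges, 14 mm high in all; the point is the middle, half-way up (7 mm over its underside). x lengthwise. Grasp across the rails, 54 mm. Holes: four of 16 mm, three of 32 mm for the shafts, same either way round. Seated: point 37 mm above the unit's origin. Starts flat, lengthwise along world y
- panel_c (a point): aluminium cover panel 194 x 60 mm, 12 mm high: 4 mm sheet on top, long edges folded down; the point is the middle, half-way up (6 mm over its lowest edge, sheet 2 to 6 mm above it). x lengthwise. Grasp across the 60 mm. Four holes of 8.5 mm, three of 32 mm, same either way round. Seated: point 54 mm above the unit's origin. Starts flat, lengthwise along world y
- shaft1 (a joint): angle of switch shaft 1 (at unit x = -72 mm), anticlockwise from above; 0 when its key points along unit x to the terminal end; stops at -1.6 and 1.6; light friction (0.04 N m), stays where it is left
- shaft1_seat (a point): centre of the shaft's shoulder on which a knob comes to rest, 66 mm above the unit's origin; z up, x the way its key points (turns with it). Above the shoulder (22 mm wide) the shaft is 13 mm thick, 24 mm long, tapered at the tip; a brass key 5 mm wide runs up one side to 16 mm above the shoulder and reaches 12 mm from the axis
- shaft2 (a joint): angle of switch shaft 2 (at unit x = 0 mm), anticlockwise from above; 0 when its key points along unit x to the terminal end; stops at -1.6 and 1.6; light friction (0.04 N m), stays where it is left
- shaft2_seat (a point): centre of the shaft's shoulder on which a knob comes to rest, 66 mm above the unit's origin; z up, x the way its key points (turns with it). Above the shoulder (22 mm wide) the shaft is 13 mm thick, 24 mm long, tapered at the tip; a brass key 5 mm wide runs up one side to 16 mm above the shoulder and reaches 12 mm from the axis
- shaft3 (a joint): angle of switch shaft 3 (at unit x = 72 mm), anticlockwise from above; 0 when its key points along unit x to the terminal end; stops at -1.6 and 1.6; light friction (0.04 N m), stays where it is left
- shaft3_seat (a point): centre of the shaft's shoulder on which a knob comes to rest, 66 mm above the unit's origin; z up, x the way its key points (turns with it). Above the shoulder (22 mm wide) the shaft is 13 mm thick, 24 mm long, tapered at the tip; a brass key 5 mm wide runs up one side to 16 mm above the shoulder and reaches 12 mm from the axis
- knob1_c (a point): black bar knob 60 x 26 x 44 mm on a foot flange 46 mm wide, 4 mm high; the point is its centre, 22 mm up; z up, x to the pointer end (small nib, white line on top). Bore below 15.5 mm square, 26 mm deep with a 7 mm key slot to the pointer end. Seated: point 22 mm above the shoulder; on a misaligned key 16 mm higher. Grasp the bar across 26 mm. Starts upright at the left, x away from the robot. May be absent
- knob2_c (a point): black bar knob 60 x 26 x 44 mm on a foot flange 46 mm wide, 4 mm high; the point is its centre, 22 mm up; z up, x to the pointer end (small nib, white line on top). Bore below 15.5 mm square, 26 mm deep with a 7 mm key slot to the pointer end. Seated: point 22 mm above the shoulder; on a misaligned key 16 mm higher. Grasp the bar across 26 mm. Starts upright at the left, x away from the robot. May be absent
- knob3_c (a point): black bar knob 60 x 26 x 44 mm on a foot flange 46 mm wide, 4 mm high; the point is its centre, 22 mm up; z up, x to the pointer end (small nib, white line on top). Bore below 15.5 mm square, 26 mm deep with a 7 mm key slot to the pointer end. Seated: point 22 mm above the shoulder; on a misaligned key 16 mm higher. Grasp the bar across 26 mm. Starts upright at the left, x away from the robot. May be absent
- heat_tape: bystander: roll of amber tape (58 mm across, 16 mm high), origin at the centre of its underside; not part of the job, leave it alone
Not all that is in view belongs to the job. What is shaped like the part that bears knob3_c but green or yellow is not meant.

How it is judged:
By the outcome, as a careful person would: the job done as asked, in the order asked, and still so for the second after the job is handed in, with the robot touching nothing.
Of knob1, knob2, knob3 only 2 to 3 are there at a start; the rules pass over those that are not, and their reading is None.
At some moment in a run one of board, panel, knob2 may be knocked a few centimetres aside while the robot is not near it.
It also fails if it takes over 210 s, if anything falls off the work surface, if the arm or the gripper's body presses on something with over 40 N, if the wrist force passes 120 N, or if a joint passes its speed limit or range.

## Working session

There is one attempt and no reset: what is moved stays moved. The work goes in short steps, Python scripts to look and compute and a shell command to move; the robot and the scene stay as the last step left them, time stands still between calls to the robot, and variables do not carry over. Pictures are saved under pics/ and viewed, and the job is handed in when it is done.

```bash
ls; mkdir -p pics
python3 - <<'E'
from plant import arm
import cv2
print(arm.read_state())
for n in("side","top"):
    print(n,arm.calibration(n)); cv2.imwrite(f"pics/{n}0.png",arm.capture(n)[:,:,::-1])
E
```

```text
pics
{'t': 0.0, 'qpos': array([1.13000818e+00, 8.74789066e-02, 1.75100035e-01, 1.65978981e+00,
       1.74136228e-05, 1.57083839e+00]), 'qd': array([-4.58779052e-05,  1.05568426e-04, -9.05668055e-04, -5.76753943e-04,
       -1.97347038e-03, -5.18003423e-04]), 'joint_torque': array([-2.50961712e-03, -5.20386457e+01,  4.64811730e+01,  1.58978859e-02,
       -3.64641471e-05, -3.90154938e-06]), 'position': array([0.2345623 , 0.49723507, 0.2445552 ]), 'eef_rot': array([ 2.18634660e-01,  9.75806546e-01, -6.67678374e-04, -1.58489996e-04]), 'contact_force': array([-0.38321542, -0.30252136, -0.34929488]), 'torque': array([-0.01538845,  0.01810251,  0.05009897]), 'width': 0.0857049488825784}
side {'vfov': 45.06427336844207, 'cx': 281.1199309143679, 'cy': 203.48529970074046, 'position': array([ 0.25031959, -0.99113936,  0.72269339]), 'orientation': array([ 0.847065  , -0.10309556,  0.06784226, -0.51696192])}
top {'vfov': 53.03999867086582, 'cx': 274.62006756361916, 'cy': 212.32712112849242, 'position': array([0.42981609, 0.22979219, 1.24348987]), 'orientation': array([-0.7033201 ,  0.70850406, -0.04788977,  0.03270184])}
```

View pics/side0.png

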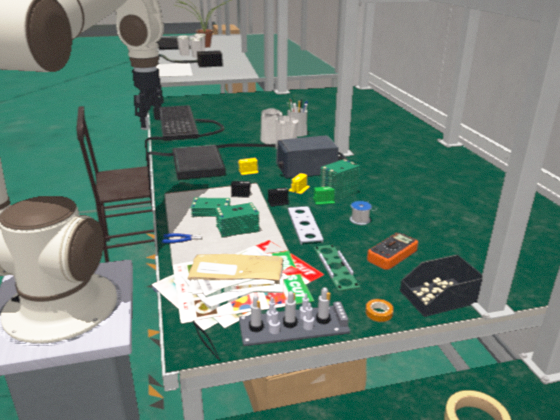

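View pics/top0.png

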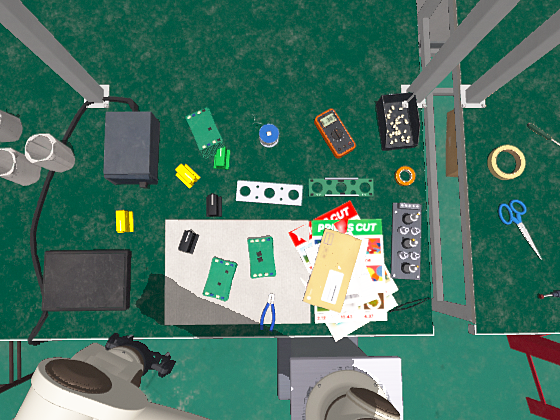

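```bash
cat > h.py <<'E'
from plant import arm
import cv2, numpy as np
from scipy.spatial.transform import Rotation as R
H,W=420,560
def cam(n):
    c=arm.calibration(n); f=H/2/np.tan(np.radians(c["vfov"])/2)
    return c["cx"],c["cy"],f,np.array(c["position"]),R.from_quat(c["orientation"]).as_matrix()
def ray(n,u,v):
    cx,cy,f,p,M=cam(n); d=M@np.array([(u-cx)/f,(v-cy)/f,1]); return p,d/np.linalg.norm(d)
def onz(n,u,v,z):
    p,d=ray(n,u,v); return p+d*(z-p[2])/d[2]
def proj(n,X):
    cx,cy,f,p,M=cam(n); q=M.T@(np.array(X)-p); return np.array([cx+f*q[0]/q[2],cy+f*q[1]/q[2]])
def tri(a,b):
    (p,d),(q,e)=ray("top",*a),ray("side",*b)
    s,t=np.linalg.lstsq(np.c_[d,-e],q-p,rcond=None)[0]
    return (p+s*d+q+t*e)/2,np.linalg.norm(p+s*d-q-t*e)
def crop(img,u0,v0,u1,v1,k,fn):
    cv2.imwrite(fn,cv2.resize(img[v0:v1,u0:u1,::-1],None,fx=k,fy=k,interpolation=cv2.INTER_CUBIC))
E
python3 - <<'E'
import cv2
from h import *
t=cv2.imread("pics/top0.png")[:,:,::-1];s=cv2.imread("pics/side0.png")[:,:,::-1]
crop(t,375,190,435,290,6,"pics/a1.png")
crop(s,235,275,355,350,6,"pics/a2.png")
crop(t,170,160,390,290,3.6,"pics/a3.png")
crop(s,190,150,370,300,4,"pics/a4.png")
E
```

```text
(no output)
```

View pics/a1.png

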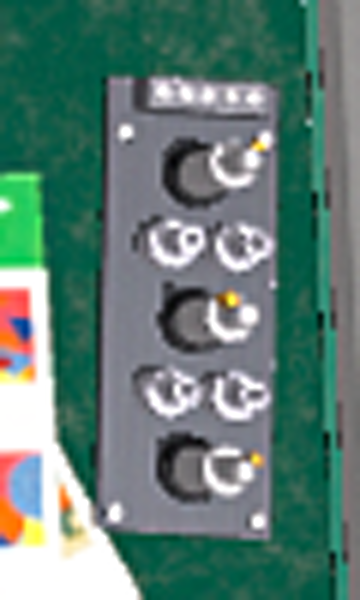

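View pics/a2.png

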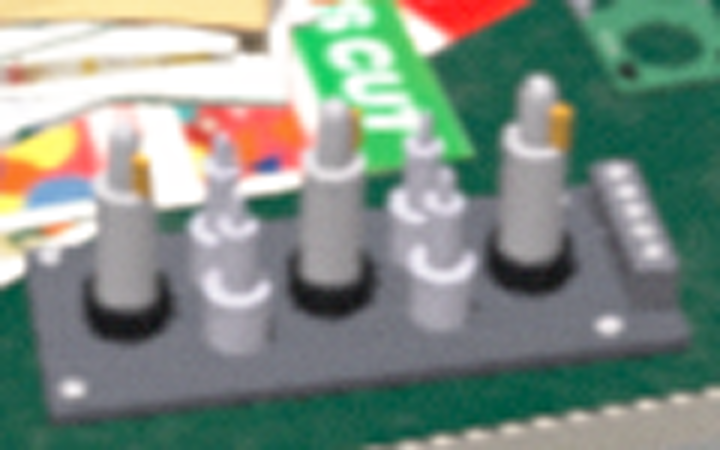

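View pics/a3.png

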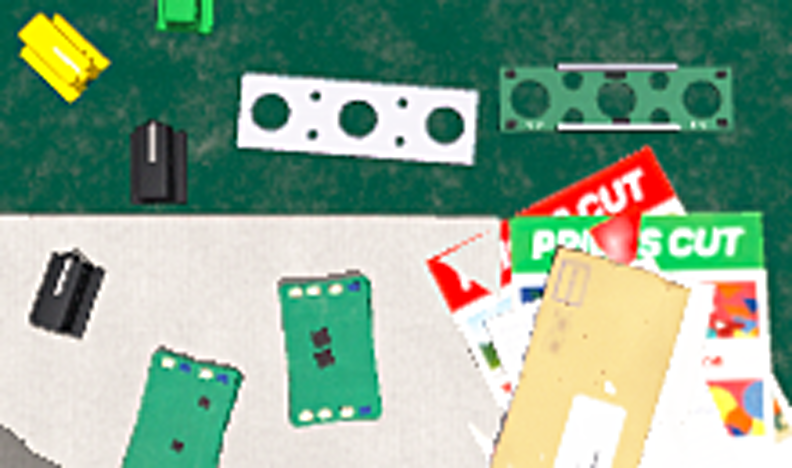

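View pics/a4.png

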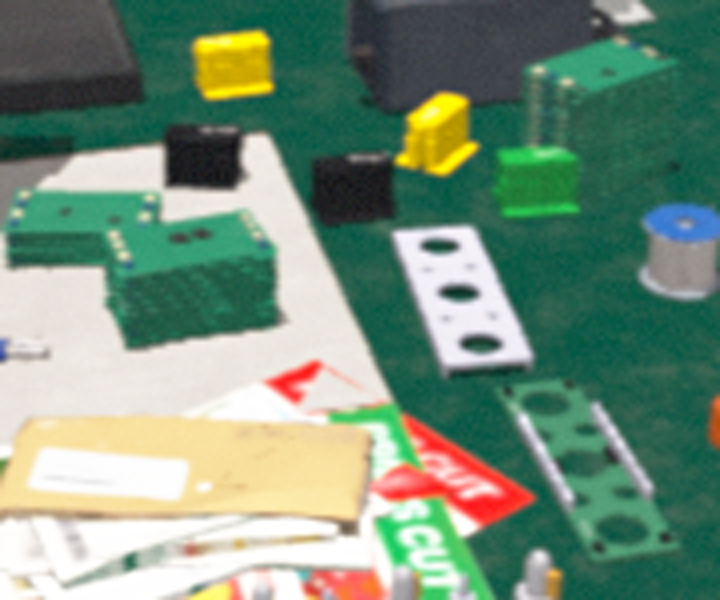

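Run:
```python
import cv2
from h import *
t=cv2.imread("pics/top0.png")[:,:,::-1];s=cv2.imread("pics/side0.png")[:,:,::-1]
crop(t,386,198,426,243,13,"pics/b1.png")
crop(t,386,240,426,285,13,"pics/b2.png")
crop(s,240,285,300,345,10,"pics/b3.png")
crop(s,290,280,350,340,10,"pics/b4.png")
```

```text
(no output)
```

View pics/b1.png

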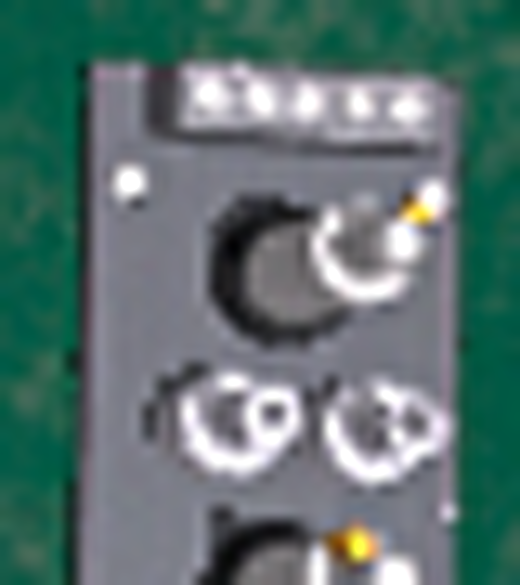

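View pics/b2.png

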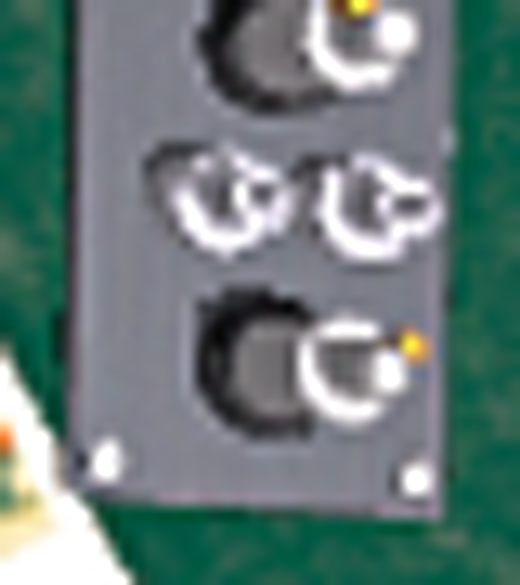

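View pics/b3.png

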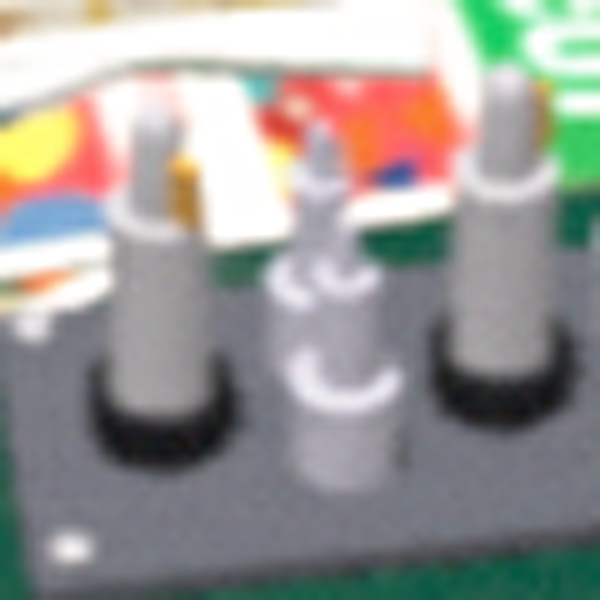

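View pics/b4.png

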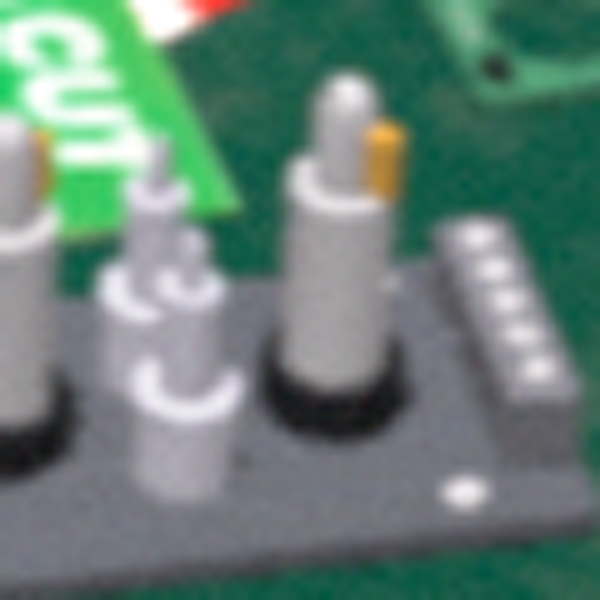

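```bash
cat > m1.py <<'E'
from h import *
def px(o,k,x,y): return (o[0]+(x+.5)/k-.5, o[1]+(y+.5)/k-.5)
b1=lambda x,y:px((386,198),13,x,y); b2=lambda x,y:px((386,240),13,x,y)
b3=lambda x,y:px((240,285),10,x,y); b4=lambda x,y:px((290,280),10,x,y)
F={'tip1':(b2(390,372),b3(157,108),.09),'tip2':(b2(398,33),b3(510,75),.09),'tip3':(b1(403,243),b4(350,83),.09),
'scrBL':(b2(107,462),b3(32,326),.009),'scrBR':(b2(416,480),b3(71,548),.009),'scrTL':(b1(130,182),b4(392,285),.009),'scrTR':(b1(434,190),b4(466,492),.009),
'pinFL':(b1(270,412),b4(155,145),.07),'pinFR':(b1(418,422),b4(190,238),.07),'pinNL':(b2(265,190),b3(320,130),.07)}
for k,(a,b,z) in F.items():
    X,g=tri(a,b); print(k,X.round(4),"gap",round(g*1e3,1),"top",onz("top",*a,z)[:2].round(4),"side",onz("side",*b,z)[:2].round(4))
E
python3 m1.py
```

```text
tip1 [ 0.4062 -0.1799  0.0909] gap 1.0 top [ 0.4057 -0.1801] side [ 0.4069 -0.1788]
tip2 [ 0.478  -0.1853  0.0903] gap 2.2 top [ 0.4769 -0.1852] side [ 0.4792 -0.185 ]
tip3 [ 0.5495 -0.1895  0.0913] gap 2.3 top [ 0.5485 -0.1896] side [ 0.5513 -0.1878]
scrBL [ 0.385  -0.1437  0.0098] gap 1.0 top [ 0.3845 -0.1439] side [ 0.3857 -0.1428]
scrBR [ 0.3804 -0.2133  0.0101] gap 1.0 top [ 0.3799 -0.2136] side [ 0.3811 -0.2123]
scrTL [ 0.5732 -0.1574  0.0091] gap 4.0 top [ 0.5713 -0.1568] side [ 0.5754 -0.1572]
scrTR [ 0.5684 -0.2262  0.0101] gap 1.0 top [ 0.569  -0.2268] side [ 0.5684 -0.225 ]
pinFL [ 0.5151 -0.1678  0.0657] gap 1.6 top [ 0.514  -0.1662] side [ 0.5142 -0.1733]
pinFR [ 0.5128 -0.1999  0.0662] gap 2.0 top [ 0.5116 -0.1983] side [ 0.5123 -0.2046]
pinNL [ 0.4444 -0.1633  0.066 ] gap 0.1 top [ 0.4443 -0.162 ] side [ 0.4432 -0.1683]
```

```bash
cat > m2.py <<'E'
from h import *
import sys
def panel(t,roi=(225,170,312,215)):
    u0,v0,u1,v1=roi; c=t[v0:v1,u0:u1].astype(int); m=(c.min(2)>150).astype(np.uint8)
    cs,hi=cv2.findContours(m,cv2.RETR_CCOMP,cv2.CHAIN_APPROX_NONE)
    k=max(range(len(cs)),key=lambda i:cv2.contourArea(cs[i]))
    r=cv2.minAreaRect(cs[k]); print("rect",r)
    f=np.zeros_like(m); cv2.drawContours(f,cs,k,1,-1); M=cv2.moments(f,True)
    return (M['m10']/M['m00']+u0,M['m01']/M['m00']+v0),[p+np.array([u0,v0]) for p in cv2.boxPoints(r)],[ (np.array(cv2.minEnclosingCircle(cs[i])[0])+[u0,v0]).round(2) for i in range(len(cs)) if hi[0][i][3]==k]
if __name__=="__main__":
    t=cv2.imread("pics/top0.png")[:,:,::-1]; s=cv2.imread("pics/side0.png")[:,:,::-1]
    c,b,h=panel(t); print("panel",onz("top",*c,.012).round(4)); P=[onz("top",*p,.012)[:2].round(4) for p in b]; print(P); print(h)
    for p in h: print(onz("top",*p,.012).round(4))
    # board rails
    u0,v0,u1,v1=300,170,382,205
    cc=t[v0:v1,u0:u1].astype(int); m=(cc.min(2)>150).astype(np.uint8)
    n,l,st,ce=cv2.connectedComponentsWithStats(m)
    for i in range(1,n):
        if st[i][4]>10:
            q=ce[i]+[u0,v0]; print("rail",st[i],q.round(2),onz("top",*q,.014).round(4))
            ys,xs=np.nonzero(l==i); print(np.polyfit(xs,ys,1))
    hsv=cv2.cvtColor(t[v0:v1,u0:u1].copy(),cv2.COLOR_RGB2HSV); 
    g=((hsv[...,0]>60)&(hsv[...,0]<90)&(hsv[...,2]>105)).astype(np.uint8)
    cs,_=cv2.findContours(g,cv2.RETR_EXTERNAL,cv2.CHAIN_APPROX_NONE); k=max(cs,key=cv2.contourArea); r=cv2.minAreaRect(k); print(r); q=np.array(r[0])+[u0,v0]; print("board",onz("top",*q,.004).round(4))
    crop(t,300,165,382,210,9,"pics/c1.png"); crop(s,310,235,365,295,9,"pics/c2.png"); crop(s,280,200,330,250,11,"pics/c3.png");crop(t,225,165,312,215,9,"pics/c4.png")
E
python3 m2.py
```

```text
rect ((43.898841857910156, 22.614192962646484), (65.51676177978516, 20.442203521728516), 4.666858673095703)
panel [0.6297 0.2193 0.012 ]
[array([0.6077, 0.3181]), array([0.6687, 0.3133]), array([0.6518, 0.1195]), array([0.5907, 0.1254])]
[array([280.5, 199. ]), array([256.17, 197.  ]), array([293.03, 194.39]), array([269. , 192.5]), array([281.1, 188.1]), array([244.83, 190.83]), array([257.1, 186.1])]
[0.6104 0.185  0.012 ]
[0.6167 0.2568 0.012 ]
[0.624  0.1477 0.012 ]
[0.63   0.2188 0.012 ]
[0.643  0.1828 0.012 ]
[0.6354 0.2903 0.012 ]
[0.6494 0.254  0.012 ]
rail [25  8 33  1 33] [341. 178.] [0.6723 0.0041 0.014 ]
[9.45599246e-17 8.00000000e+00]
rail [ 0 15  3 20 41] [300.59 193.51] [0.6261 0.1254 0.014 ]
[-2.46330275 24.95412844]
rail [25 24 34  2 62] [341.19 194.55] [0.6224 0.0048 0.014 ]
[1.66558378e-03 2.44797758e+01]
((41.0, 16.5), (19.0, 64.0), 90.0)
board [0.6484 0.0029 0.004 ]
```

View pics/c1.png

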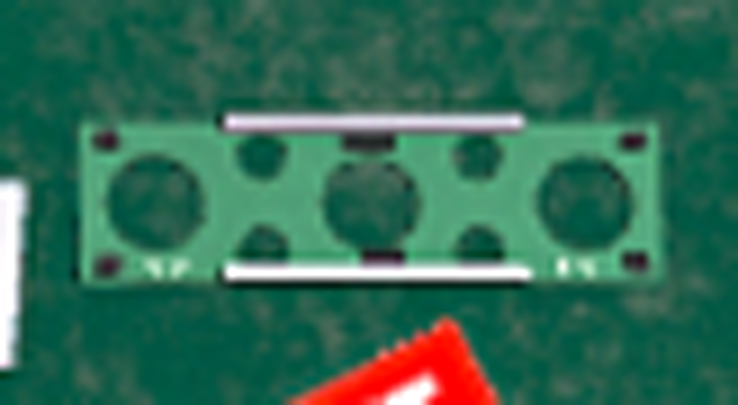

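View pics/c2.png

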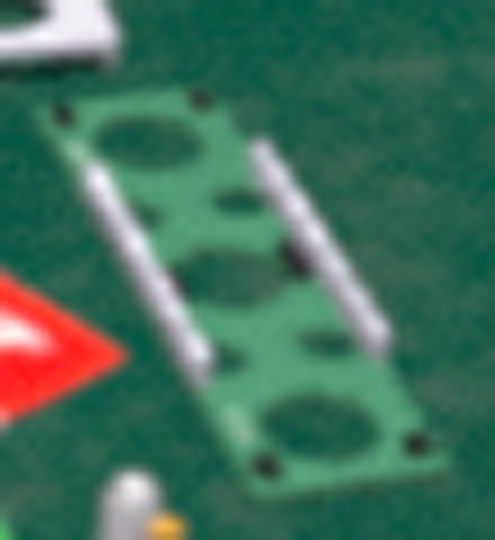

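```bash
cat > go.py <<'E'
# usage: go.py x y z yawdeg  (TCP target; yaw of tool y axis mod 180) -> tool-axis shift/turn
from h import *
import sys
x,y,z,yw=map(float,sys.argv[1:5]); s=arm.read_state()
M=R.from_quat(s["eef_rot"]).as_matrix(); d=np.array([x,y,z])-s["position"]
best=None
for k in (0,np.pi):
    a=np.radians(yw)+k; Y=np.array([np.cos(a),np.sin(a),0]); Z=np.array([0,0,-1.]); X=np.cross(Y,Z)
    rv=R.from_matrix(M.T@np.c_[X,Y,Z]).as_rotvec()
    print("shift mm",(M.T@d*1e3).round(1),"turn",rv.round(4))
print("pos",s["position"].round(4),"toolY yaw",np.degrees(np.arctan2(M[1,1],M[0,1])).round(2),"q",s["qpos"].round(2),"w",round(s["width"],4),"F",s["contact_force"].round(1),"t",s["t"])
E
python3 - <<'E'
from h import *
px=lambda x,y:(300+(x+.5)/9-.5,165+(y+.5)/9-.5)
A=[onz("top",*px(*p),.004) for p in((155,203),(371,203),(586,204))]
for a in A: print(a.round(4))
d=A[0]-A[2];print(np.degrees(np.arctan2(d[1],d[0])),np.linalg.norm(d))
E
python3 go.py 0.6475 0.0035 0.12 0
```

```text
[0.6469 0.0757 0.004 ]
[0.6465 0.0036 0.004 ]
[ 0.6458 -0.0683  0.004 ]
89.58772213017583 0.1439737338733559
shift mm [-584.1 -270.2  125. ] turn [-1.00e-03  7.00e-04  1.13e+00]
shift mm [-584.1 -270.2  125. ] turn [-8.0000e-04 -1.2000e-03 -2.0116e+00]
pos [0.2346 0.4973 0.2447] toolY yaw 64.75 q [ 1.13  0.09  0.18  1.66 -0.    1.57] w 0.0856 F [-0.3 -0.4 -1.1] t 0.1
```

```bash
python3 -m pendant '[[[0,-584,-270,100,0,0,1.137],[0,-584,-270,100,0,0,1.137],[0,-584,-270,100,0,0,1.137],[0,-584,-270,100,0,0,1.137],[0,-584,-270,100,0,0,1.137],[0,-584,-270,100,0,0,1.137],[0,-584,-270,100,0,0,1.137],[0,-584,-270,100,0,0,1.137],[0,-584,-270,100,0,0,1.137],[0,-584,-270,100,0,0,1.137],[0,-584,-270,100,0,0,1.137],[0,-584,-270,100,0,0,1.137],[0,-584,-270,100,0,0,1.137],[0,-584,-270,100,0,0,1.137],[0,-584,-270,100,0,0,1.137],[0,-584,-270,100,0,0,1.137],[0,-584,-270,100,0,0,1.137],[0,-584,-270,100,0,0,1.137]]]'; python3 go.py 0.6468 0.0036 0.017 -0.4
python3 - <<'E'
from h import *
t=arm.capture("top");s=arm.capture("side")
crop(t,260,130,430,260,4.5,"pics/d1.png");crop(s,240,160,420,310,4.4,"pics/d2.png")
E
```

```text
t: 1.9
position: [0.6473, 0.0051, 0.1461]
eef_rot: [0.709, 0.705, 0.0, 0.0]
contact_force: [0.8, -0.4, 0.8]
width: 0.0852
shift mm [ -1.5  -0.7 129.1] turn [ 0.001  -0.0001  0.0015]
shift mm [ -1.5  -0.7 129.1] turn [ 1.0000e-04  1.6000e-03 -3.1401e+00]
pos [0.6473 0.0051 0.1461] toolY yaw -0.32 q [0.01 0.31 0.24 1.5  0.   1.58] w 0.0852 F [ 0.8 -0.4  0.8] t 1.9
```

View pics/d1.png

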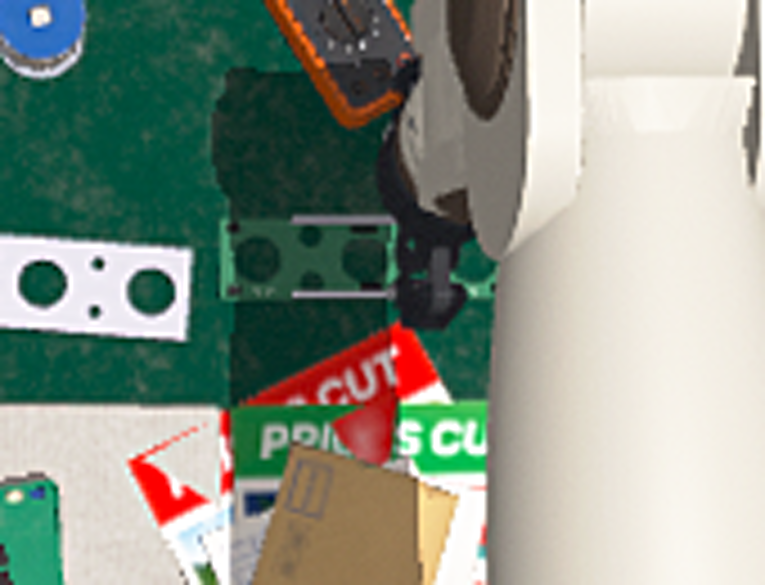

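View pics/d2.png

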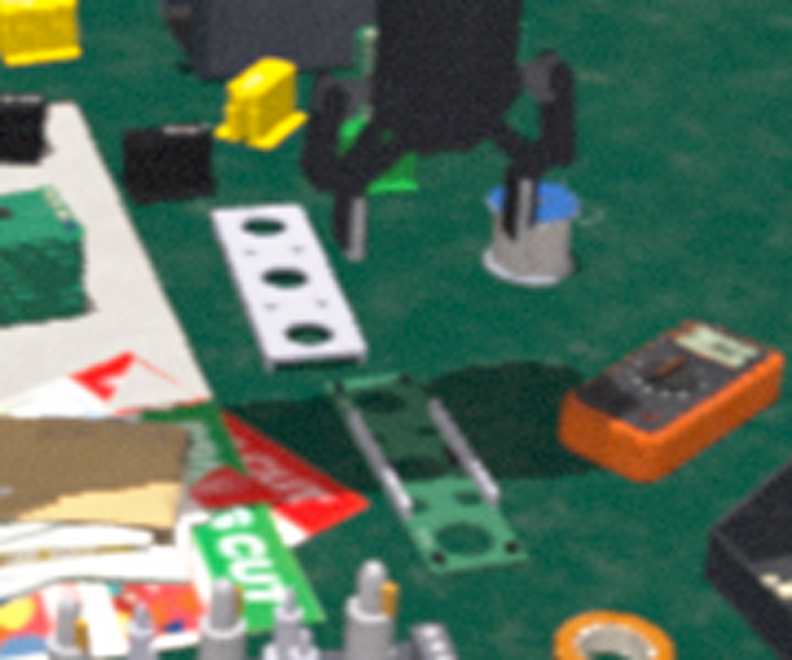

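```bash
python3 -m pendant '[[[0,-1.5,0,50,0,0,0],[0,-1.5,0,100,0,0,0],[0,-1.5,0,129,0,0,0],[0,-1.5,0,129,0,0,0],[1,-1.5,0,129,0,0,0],[1,-1.5,0,129,0,0,0],[1,-1.5,0,129,0,0,0],[1,-1.5,0,129,0,0,0],[1,-1.5,0,129,0,0,0],[1,-1.5,0,129,0,0,0],[1,-1.5,0,129,0,0,0],[1,-1.5,0,129,0,0,0],[1,-1.5,0,129,0,0,0]]]'; python3 go.py 0.6468 0.0036 0.2 -0.4
```

```text
t: 3.3
position: [0.6494, 0.0027, 0.0199]
eef_rot: [0.71, 0.705, 0.002, 0.002]
contact_force: [-1.9, 0.9, 5.7]
width: 0.0515
shift mm [   1.    -1.7 -180.1] turn [ 0.0051 -0.0002  0.0001]
shift mm [   1.    -1.7 -180.1] turn [ 3.0000e-04  8.0000e-03 -3.1415e+00]
pos [0.6494 0.0027 0.0199] toolY yaw -0.4 q [0.   0.34 0.04 1.26 0.   1.58] w 0.0515 F [-1.9  0.9  5.7] t 3.3
```

```bash
python3 -m pendant '[[[1,0,0,-50,0,0,0],[1,0,0,-100,0,0,0],[1,0,0,-150,0,0,0],[1,0,0,-180,0,0,0],[1,0,0,-180,0,0,0],[1,0,0,-180,0,0,0]]]'; python3 go.py 0.52 -0.05 0.2 86
python3 - <<'E'
from h import *
s=arm.capture("side")
crop(s,240,100,420,280,4,"pics/e2.png")
E
```

```text
t: 3.9
position: [0.6482, 0.0026, 0.1981]
eef_rot: [0.71, 0.705, 0.001, 0.001]
contact_force: [-0.5, -0.0, -1.9]
width: 0.0515
shift mm [ -53.5 -127.9   -2.3] turn [ 0.0027  0.0025 -1.508 ]
shift mm [ -53.5 -127.9   -2.3] turn [ 0.0025 -0.0027  1.6336]
pos [0.6482 0.0026 0.1981] toolY yaw -0.4 q [0.   0.31 0.35 1.6  0.   1.58] w 0.0515 F [-0.5 -0.  -1.9] t 3.9
```

View pics/e2.png

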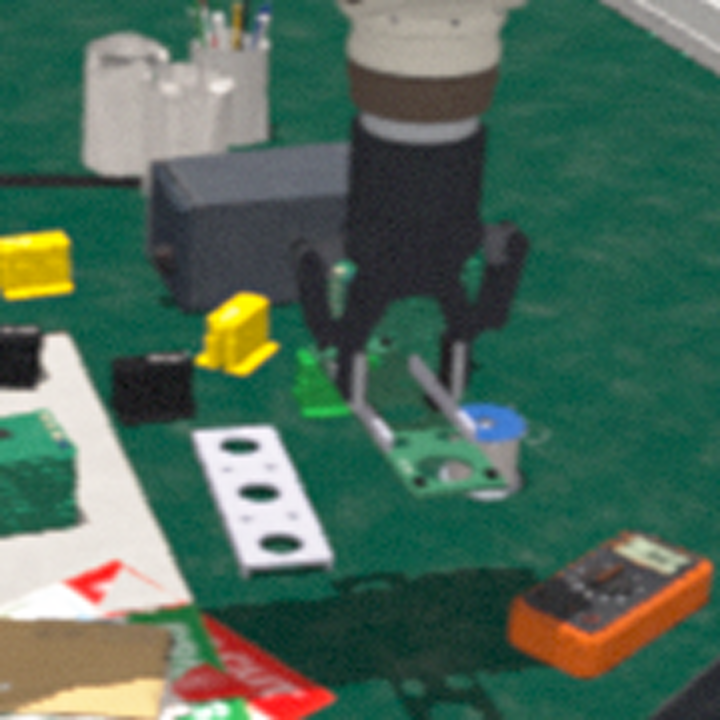

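```bash
python3 go.py 0.4772 -0.185 0.17 86.04;  python3 -m pendant '[[[1,-186,-178,0,0,0,-1.51],[1,-186,-178,0,0,0,-1.51],[1,-186,-178,0,0,0,-1.51],[1,-186,-178,0,0,0,-1.51],[1,-186,-178,0,0,0,-1.51],[1,-186,-178,0,0,0,-1.51],[1,-186,-178,0,0,0,-1.51],[1,-186,-178,0,0,0,-1.51],[1,-186,-178,0,0,0,-1.51],[1,-186,-178,0,0,0,-1.51],[1,-186,-178,0,0,0,-1.51],[1,-186,-178,0,0,0,-1.51],[1,-186,-178,0,0,0,-1.51],[1,-186,-178,0,0,0,-1.51]]]';python3 go.py 0.4772 -0.185 0.12 86.04
```

```text
shift mm [-188.7 -169.2   26.3] turn [ 4.0000e-04  4.0000e-04 -1.5087e+00]
shift mm [-188.7 -169.2   26.3] turn [ 4.0000e-04 -4.0000e-04  1.6329e+00]
pos [0.6477 0.0026 0.1964] toolY yaw -0.4 q [ 0.    0.31  0.35  1.6  -0.    1.58] w 0.0519 F [-0.4  0.9 -1.4] t 3.95
t: 5.35
position: [0.4683, -0.1821, 0.196]
eef_rot: [0.035, 0.999, 0.0, -0.0]
contact_force: [-0.2, -0.1, -1.8]
width: 0.0517
shift mm [-9.1 -2.3 76. ] turn [ 0.0001 -0.0004 -0.0008]
shift mm [-9.1 -2.3 76. ] turn [-6.0000e-04 -2.0000e-04  3.1408e+00]
pos [ 0.4683 -0.1821  0.196 ] toolY yaw 86.0 q [-0.37 -0.04 -0.05  1.56  0.   -0.3 ] w 0.0517 F [-0.2 -0.1 -1.8] t 5.35
```

```bash
python3 -m pendant '[[[1,-9,-2.3,38,0,0,0],[1,-9,-2.3,70,0,0,0],[1,-9,-2.3,70,0,0,0],[1,-9,-2.3,70,0,0,0],[1,-9,-2.3,70,0,0,0]]]';python3 go.py 0.4772 -0.185 0.12 86.04
python3 - <<'E'
from h import *
s=arm.capture("side");t=arm.capture("top")
cv2.imwrite("pics/f_t.png",t[:,:,::-1]);cv2.imwrite("pics/f_s.png",s[:,:,::-1])
crop(s,215,230,375,350,5,"pics/f2.png");crop(t,370,180,440,290,5,"pics/f1.png")
E
```

```text
t: 5.85
position: [0.4779, -0.1854, 0.1284]
eef_rot: [0.034, 0.999, -0.0, 0.001]
contact_force: [0.8, -0.2, -2.5]
width: 0.0514
shift mm [0.7 0.3 8.4] turn [-0.0008  0.0024  0.0009]
shift mm [0.7 0.3 8.4] turn [-3.8000e-03 -1.2000e-03 -3.1407e+00]
pos [ 0.4779 -0.1854  0.1284] toolY yaw 86.09 q [-0.37 -0.02 -0.16  1.43 -0.   -0.3 ] w 0.0514 F [ 0.8 -0.2 -2.5] t 5.85
```

View pics/f2.png

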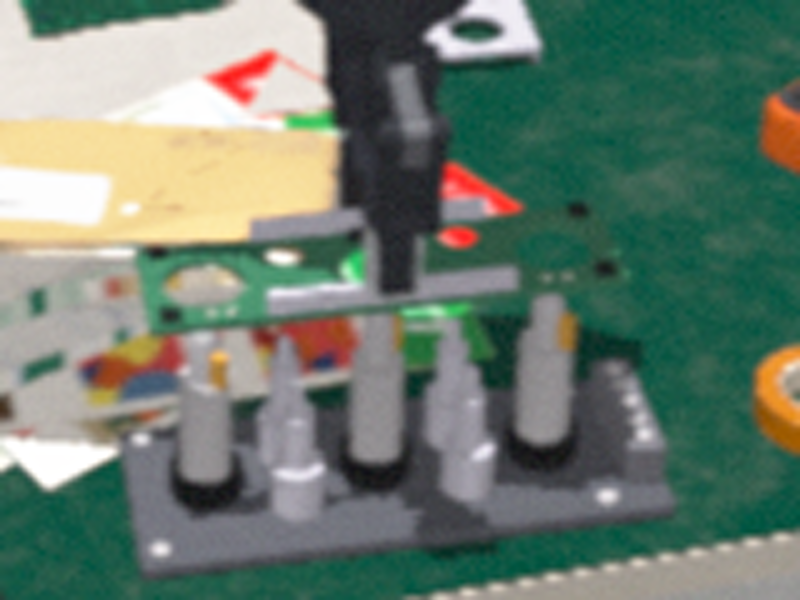

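View pics/f1.png

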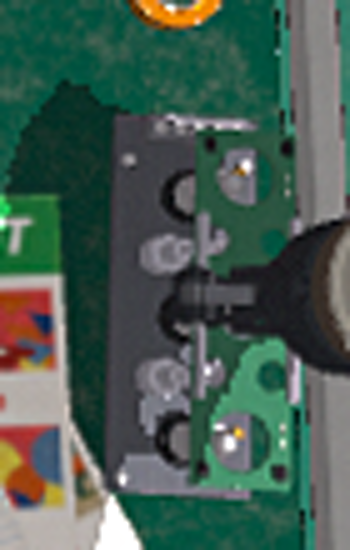

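```bash
python3 - <<'E'
from h import *
t=cv2.imread("pics/f_t.png")[:,:,::-1];s=cv2.imread("pics/f_s.png")[:,:,::-1]
crop(t,405,200,433,224,20,"pics/g1.png");crop(t,405,253,433,281,20,"pics/g2.png")
crop(s,238,275,278,297,16,"pics/g3.png");crop(s,305,265,345,292,16,"pics/g4.png")
E
cd pics; python3 -c "
import cv2,numpy as np
a=[cv2.imread(f'g{i}.png') for i in (1,2)];cv2.imwrite('gt.png',np.vstack(a)[:,:]) 
a=[cv2.imread(f'g{i}.png') for i in (3,4)];cv2.imwrite('gs.png',np.vstack(a)) 
print(cv2.imread('gt.png').shape)"
```

```text
(1040, 560, 3)
```

View pics/g1.png

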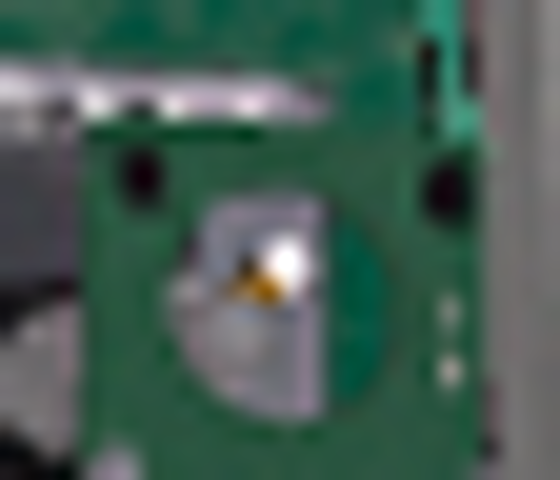

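View pics/g2.png

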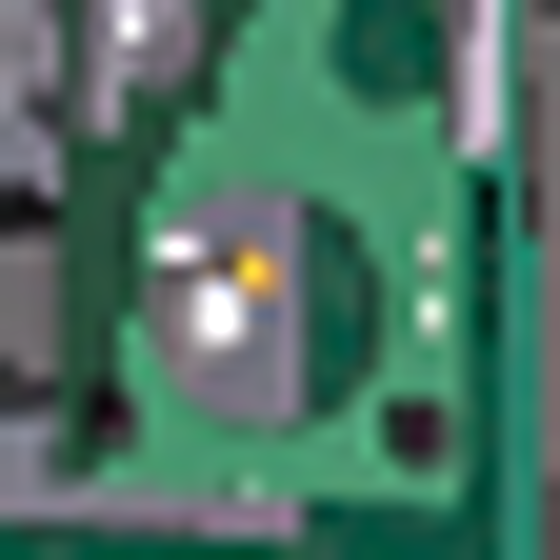

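View pics/gs.png

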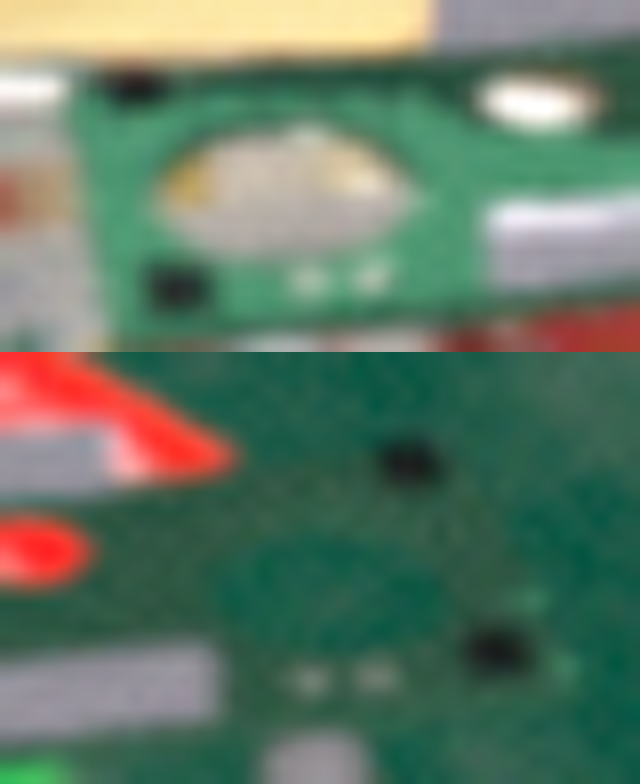

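Run:
```python
from h import *
def px(o,k,x,y): return (o[0]+(x+.5)/k-.5, o[1]+(y+.5)/k-.5)
g1=lambda x,y:px((405,200),20,x,y);g2=lambda x,y:px((405,253),20,x,y)
g3=lambda x,y:px((238,275),16,x,y);g4=lambda x,y:px((305,265),16,x,y)
P={'h1':(g2(262,305),g3(285,192)),'h3':(g1(278,307),g4(332,240)),'mNR':(g2(412,432),g3(178,288)),'mNL':(g2(105,408),g3(133,85)),'mFR':(g1(447,190),g4(498,300)),'mFL':(g1(143,178),g4(410,112))}
X={}
for k,v in P.items():
    X[k],g=tri(*v); print(k,X[k].round(4),round(g*1e3,1))
M=np.mean([X[k] for k in X if k[0]=='m'],0); print(M,(X['h1']+X['h3'])/2)
d=X['h3']-X['h1'];print(np.arctan2(d[1],d[0]),d[2]/.144)
d=(X['mFR']+X['mFL']-X['mNR']-X['mNL'])/2;print(np.arctan2(d[1],d[0]),d)
```

```text
h1 [ 0.4073 -0.1782  0.1114] 0.5
h3 [ 0.551  -0.1877  0.1108] 1.8
mNR [ 0.3902 -0.197   0.1133] 0.3
mNL [ 0.3931 -0.1553  0.1141] 1.1
mFR [ 0.5659 -0.21    0.1148] 0.7
mFL [ 0.5681 -0.1685  0.1148] 1.4
[ 0.47933306 -0.18268542  0.1142581 ] [ 0.47913732 -0.18295989  0.11106946]
-0.06553927248003413 -0.004065393943407844
-0.07452109644836795 [ 0.17530678 -0.01308829  0.00109509]
```

Run:
```python
from m1 import b1,b2,b3,b4
from h import *
th=-.069
def c(name,p,z,ux,uy,cam="top"):
    X=onz(cam,*p,z)[:2]; o=X-np.array([ux*np.cos(th)-uy*np.sin(th),ux*np.sin(th)+uy*np.cos(th)])/1e3; print(name,X.round(4),"centre",o.round(4))
c('sh3',b1(365,247),.066,72,0);c('sh2',b2(360,36),.066,0,0);c('sh1',b2(350,371),.066,-72,0)
c('FLled',b1(232,425),.030,36,16);c('FRled',b1(378,430),.030,36,-16)
c('NLled',b2(228,200),.030,-36,16);c('NRled',b2(372,207),.030,-36,-16)
c('FLup',b1(270,412),.056,36,16);c('FRup',b1(412,422),.056,36,-16)
c('NLup',b2(263,193),.056,-36,16);c('NRup',b2(408,203),.056,-36,-16)
c('b3',b1(285,270),.02,72,0);c('b1',b2(270,362),.02,-72,0)
print('side')
c('sh1',b3(160,205),.066,-72,0,"side");c('sh2',b3(505,168),.066,0,0,"side");c('sh3',b4(340,178),.066,72,0,"side")
c('NRled',b3(344,375),.030,-36,-16,"side");c('FRled',b4(187,383),.03,36,-16,"side")
c('NRup',b3(348,272),.056,-36,-16,"side");c('FRup',b4(190,283),.056,36,-16,"side");c('NLup',b3(320,178),.056,-36,16,"side");c('FLup',b4(157,190),.056,36,16,"side")
```

```text
tip1 [ 0.4062 -0.1799  0.0909] gap 1.0 top [ 0.4057 -0.1801] side [ 0.4069 -0.1788]
tip2 [ 0.478  -0.1853  0.0903] gap 2.2 top [ 0.4769 -0.1852] side [ 0.4792 -0.185 ]
tip3 [ 0.5495 -0.1895  0.0913] gap 2.3 top [ 0.5485 -0.1896] side [ 0.5513 -0.1878]
scrBL [ 0.385  -0.1437  0.0098] gap 1.0 top [ 0.3845 -0.1439] side [ 0.3857 -0.1428]
scrBR [ 0.3804 -0.2133  0.0101] gap 1.0 top [ 0.3799 -0.2136] side [ 0.3811 -0.2123]
scrTL [ 0.5732 -0.1574  0.0091] gap 4.0 top [ 0.5713 -0.1568] side [ 0.5754 -0.1572]
scrTR [ 0.5684 -0.2262  0.0101] gap 1.0 top [ 0.569  -0.2268] side [ 0.5684 -0.225 ]
pinFL [ 0.5151 -0.1678  0.0657] gap 1.6 top [ 0.514  -0.1662] side [ 0.5142 -0.1733]
pinFR [ 0.5128 -0.1999  0.0662] gap 2.0 top [ 0.5116 -0.1983] side [ 0.5123 -0.2046]
pinNL [ 0.4444 -0.1633  0.066 ] gap 0.1 top [ 0.4443 -0.162 ] side [ 0.4432 -0.1683]
sh3 [ 0.5502 -0.19  ] centre [ 0.4784 -0.185 ]
sh2 [ 0.4773 -0.1855] centre [ 0.4773 -0.1855]
sh1 [ 0.4055 -0.18  ] centre [ 0.4773 -0.1849]
FLled [ 0.514 -0.171] centre [ 0.477  -0.1844]
FRled [ 0.5127 -0.2038] centre [ 0.4779 -0.1854]
NLled [ 0.4426 -0.1669] centre [ 0.4774 -0.1854]
NRled [ 0.4408 -0.1991] centre [ 0.4778 -0.1856]
FLup [ 0.515  -0.1709] centre [ 0.478  -0.1844]
FRup [ 0.5126 -0.2021] centre [ 0.4778 -0.1837]
NLup [ 0.4438 -0.1662] centre [ 0.4786 -0.1846]
NRup [ 0.4414 -0.1978] centre [ 0.4784 -0.1844]
b3 [ 0.5498 -0.1879] centre [ 0.4779 -0.1829]
b1 [ 0.4067 -0.1781] centre [ 0.4785 -0.1831]
side
sh1 [ 0.407  -0.1796] centre [ 0.4788 -0.1846]
sh2 [ 0.4787 -0.1845] centre [ 0.4787 -0.1845]
sh3 [ 0.5502 -0.1881] centre [ 0.4784 -0.1831]
NRled [ 0.4413 -0.198 ] centre [ 0.4783 -0.1845]
FRled [ 0.5138 -0.202 ] centre [ 0.479  -0.1836]
NRup [ 0.4423 -0.1973] centre [ 0.4793 -0.1838]
FRup [ 0.5137 -0.2018] centre [ 0.4788 -0.1833]
NLup [ 0.4437 -0.1664] centre [ 0.4785 -0.1848]
FLup [ 0.5158 -0.1707] centre [ 0.4788 -0.1841]
```

```bash
python3 -m pendant '[[[1,0.7,-1.6,10,0,0,0],[1,0.7,-1.6,25,0,0,0],[1,0.7,-1.6,40,0,0,0],[1,0.7,-1.6,48,0,0,0],[1,0.7,-1.6,48,0,0,0],[1,0.7,-1.6,48,0,0,0]]]';python3 go.py 0.4772 -0.185 0.12 86.04
python3 - <<'E'
from h import *
s=arm.capture("side");t=arm.capture("top")
cv2.imwrite("pics/f_t.png",t[:,:,::-1]);cv2.imwrite("pics/f_s.png",s[:,:,::-1])
crop(s,225,260,345,345,6.5,"pics/h2.png");crop(t,380,190,440,290,6,"pics/h1.png")
E
```

```text
t: 6.55
position: [0.4762, -0.1866, 0.0781]
eef_rot: [0.034, 0.999, 0.0, -0.0]
contact_force: [0.7, -0.2, -1.4]
width: 0.0516
shift mm [ -0.8   1.6 -41.9] turn [ 0.0002 -0.0005  0.0013]
shift mm [ -0.8   1.6 -41.9] turn [ 8.0000e-04  3.0000e-04 -3.1403e+00]
pos [ 0.4762 -0.1866  0.0781] toolY yaw 86.12 q [-0.37 -0.   -0.24  1.33  0.   -0.31] w 0.0516 F [ 0.7 -0.2 -1.4] t 6.55
```

View pics/h2.png

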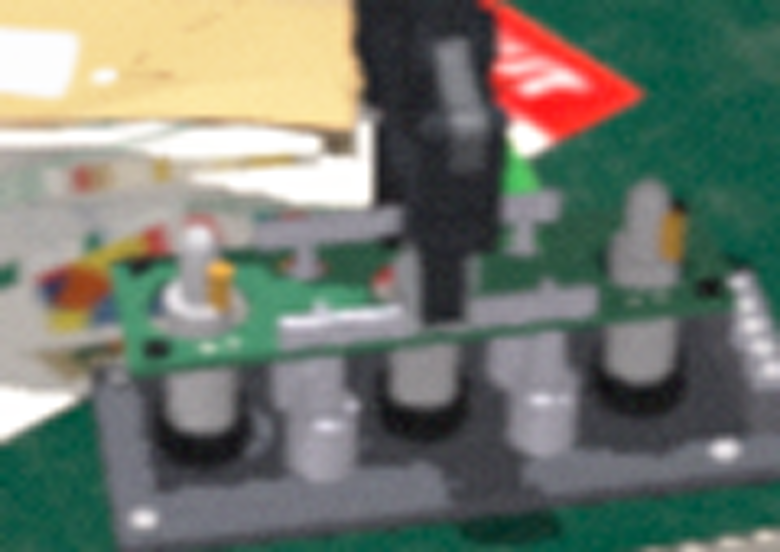

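View pics/h1.png

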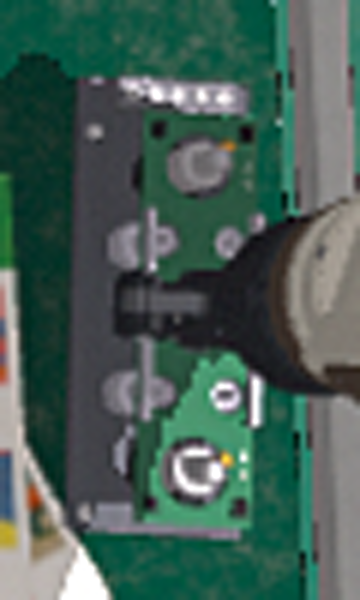

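```bash
python3 -m pendant '[[[1,0,0,5,0,0,0],[1,0,0,10,0,0,0],[1,0,0,15,0,0,0],[1,0,0,18,0,0,0]]]';  python3 -m pendant '[[[1,0,0,5,0,0,0],[1,0,0,8,0,0,0],[1,0,0,11,0,0,0],[1,0,0,11,0,0,0]]]'
python3 - <<'E'
from h import *
s=arm.capture("side")
crop(s,225,260,345,345,6.5,"pics/i2.png")
E
```

```text
t: 7.05
position: [0.4761, -0.1865, 0.0595]
eef_rot: [0.034, 0.999, 0.0, -0.0]
contact_force: [-0.9, 0.1, -1.7]
width: 0.0513
t: 7.45
position: [0.4763, -0.1866, 0.0499]
eef_rot: [0.034, 0.999, -0.0, 0.0]
contact_force: [-2.5, 0.7, 5.1]
width: 0.0515
```

View pics/i2.png

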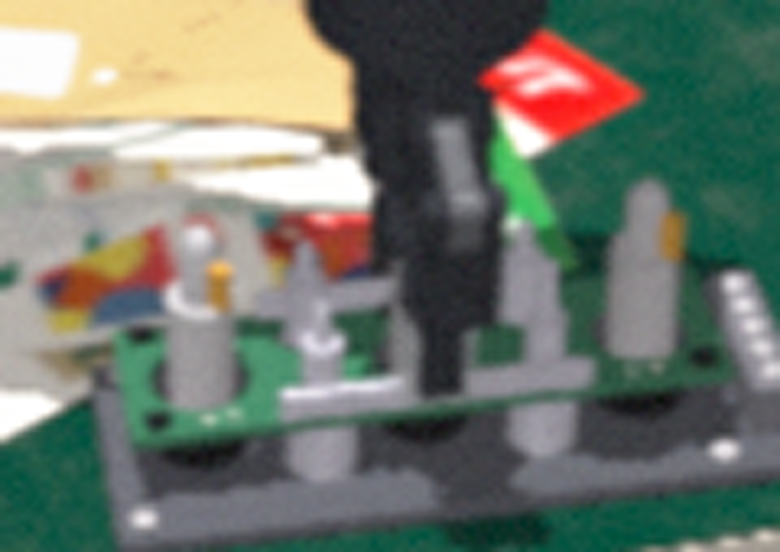

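```bash
python3 -m pendant '[[[1,0,0,2,0,0,0],[1,0,0,2,0,0,0],[0.35,0,0,2,0,0,0],[0.2,0,0,0,0,0,0],[0.2,0,0,0,0,0,0],[0.2,0,0,0,0,0,0],[0.2,0,0,0,0,0,0]]]';  python3 -m pendant '[[[0.2,0,0,-30,0,0,0],[0.2,0,0,-70,0,0,0],[0.2,0,0,-120,0,0,0],[0.2,0,0,-150,0,0,0],[0.2,0,0,-150,0,0,0]]]'
python3 - <<'E'
from h import *
s=arm.capture("side");t=arm.capture("top");cv2.imwrite("pics/j_t.png",t[:,:,::-1])
crop(s,225,260,345,345,6.5,"pics/j2.png");crop(t,380,190,440,290,6,"pics/j1.png")
from m2 import panel
c,b,h=panel(t); print("panel",onz("top",*c,.012).round(4)); print([onz("top",*p,.012)[:2].round(4) for p in h])
E
python3 go.py 0.63 0.219 0.2 -4.6
```

```text
t: 8.2
position: [0.4763, -0.1866, 0.0491]
eef_rot: [0.034, 0.999, 0.0, -0.0]
contact_force: [0.4, -0.6, 0.3]
width: 0.0685
t: 8.7
position: [0.4779, -0.1872, 0.2041]
eef_rot: [0.034, 0.999, -0.001, 0.003]
contact_force: [1.2, 0.6, 0.3]
width: 0.0685
rect ((43.86885070800781, 22.612743377685547), (65.49298858642578, 20.16905403137207), 4.316027641296387)
panel [0.6297 0.2193 0.012 ]
[array([0.6104, 0.185 ]), array([0.6167, 0.2568]), array([0.6238, 0.1478]), array([0.6298, 0.2188]), array([0.6433, 0.1826]), array([0.6354, 0.2903]), array([0.6494, 0.254 ])]
shift mm [-125.5  415.2   -0.5] turn [5.0000e-04 1.0000e-03 1.5833e+00]
shift mm [-125.5  415.2   -0.5] turn [-1.0000e-03  5.0000e-04 -1.5583e+00]
pos [ 0.4767 -0.1868  0.1995] toolY yaw 86.12 q [-0.37 -0.02 -0.02  1.57 -0.   -0.31] w 0.0678 F [-1.1 -0.5 -1.2] t 8.8
```

View pics/j2.png

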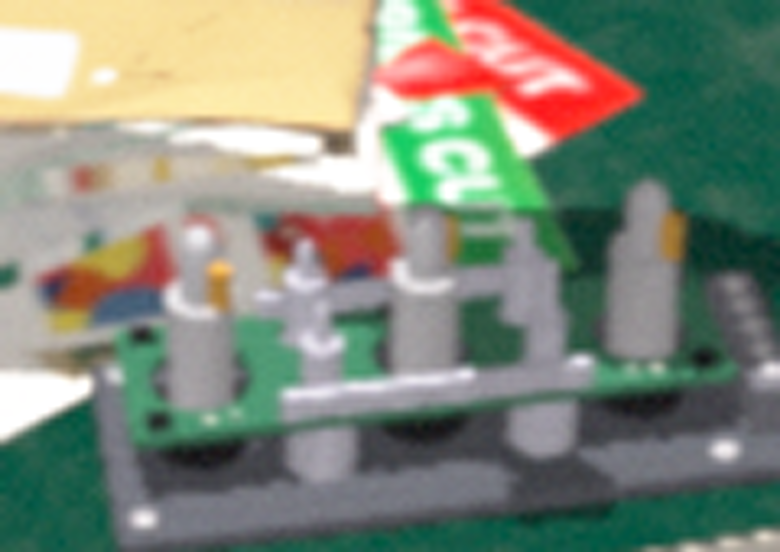

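View pics/j_t.png

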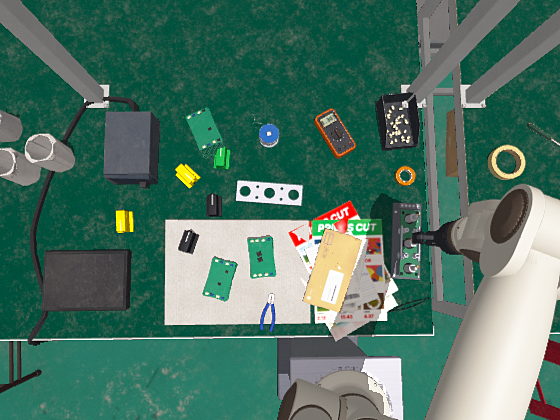

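```bash
python3 -m pendant '[[[0,-125,413,0,0,0,1.583],[0,-125,413,0,0,0,1.583],[0,-125,413,0,0,0,1.583],[0,-125,413,0,0,0,1.583],[0,-125,413,0,0,0,1.583],[0,-125,413,0,0,0,1.583],[0,-125,413,0,0,0,1.583],[0,-125,413,0,0,0,1.583],[0,-125,413,0,0,0,1.583],[0,-125,413,0,0,0,1.583],[0,-125,413,0,0,0,1.583],[0,-125,413,0,0,0,1.583],[0,-125,413,0,0,0,1.583],[0,-125,413,0,0,0,1.583],[0,-125,413,0,0,0,1.583],[0,-125,413,0,0,0,1.583],[0,-125,413,0,0,0,1.583],[0,-125,413,0,0,0,1.583]]]'; python3 go.py 0.629 0.217 0.019 -4.6
python3 - <<'E'
from h import *
s=arm.capture("side");t=arm.capture("top")
crop(s,225,110,345,250,5,"pics/k2.png");crop(t,200,130,400,280,4,"pics/k1.png")
E
```

```text
t: 10.6
position: [0.6291, 0.2168, 0.1994]
eef_rot: [0.735, 0.678, 0.0, 0.0]
contact_force: [-0.1, -0.0, 0.7]
width: 0.0854
shift mm [ 2.000e-01 -1.000e-01  1.804e+02] turn [ 0.0002 -0.0001  0.0005]
shift mm [ 2.000e-01 -1.000e-01  1.804e+02] turn [ 1.0000e-04  3.0000e-04 -3.1411e+00]
pos [0.6291 0.2168 0.1994] toolY yaw -4.57 q [ 0.33  0.36  0.41  1.62 -0.    1.98] w 0.0854 F [-0.1 -0.   0.7] t 10.6
```

View pics/k2.png

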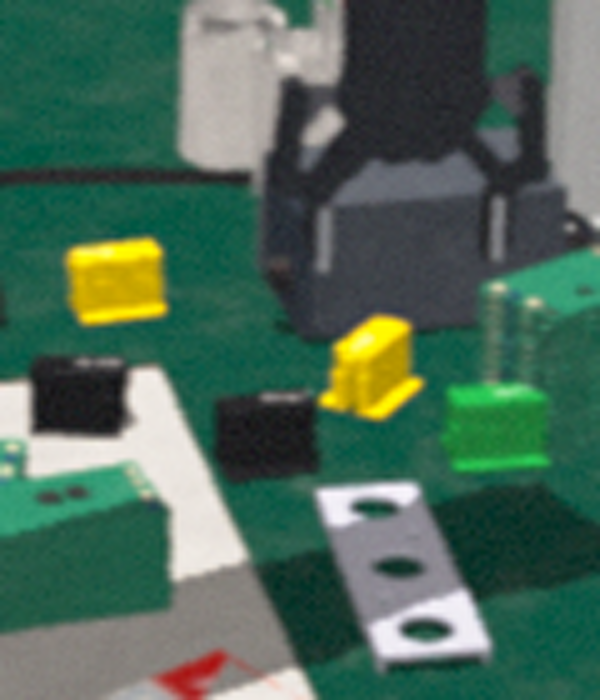

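```bash
python3 -m pendant '[[[0,0,0,50,0,0,0],[0,0,0,100,0,0,0],[0,0,0,150,0,0,0],[0,0,0,178,0,0,0],[0,0,0,180,0,0,0],[0,0,0,180,0,0,0],[1,0,0,180,0,0,0],[1,0,0,180,0,0,0],[1,0,0,180,0,0,0],[1,0,0,180,0,0,0],[1,0,0,180,0,0,0],[1,0,0,180,0,0,0],[1,0,0,180,0,0,0],[1,0,0,180,0,0,0]]]'; python3 -m pendant '[[[1,0,0,-50,0,0,0],[1,0,0,-100,0,0,0],[1,0,0,-150,0,0,0],[1,0,0,-180,0,0,0],[1,0,0,-180,0,0,0],[1,0,0,-180,0,0,0]]]'
python3 go.py 0.4765 -0.187 0.2 86.04
python3 - <<'E'
from h import *
s=arm.capture("side")
crop(s,225,110,345,250,5,"pics/l2.png")
E
```

```text
t: 12.1
position: [0.6289, 0.2169, 0.0192]
eef_rot: [0.735, 0.678, -0.0, -0.0]
contact_force: [0.8, -0.3, 0.1]
width: 0.0004
t: 12.7
position: [0.6292, 0.217, 0.1993]
eef_rot: [0.735, 0.678, 0.0, 0.0]
contact_force: [-0.4, 0.6, -0.4]
width: -0.0002
shift mm [-415.  -120.    -0.9] turn [ 5.0000e-04  2.0000e-04 -1.5816e+00]
shift mm [-415.  -120.    -0.9] turn [ 2.00e-04 -5.00e-04  1.56e+00]
pos [0.6292 0.217  0.1993] toolY yaw -4.58 q [0.33 0.36 0.41 1.62 0.   1.98] w -0.0002 F [-0.4  0.6 -0.4] t 12.7
```

View pics/l2.png

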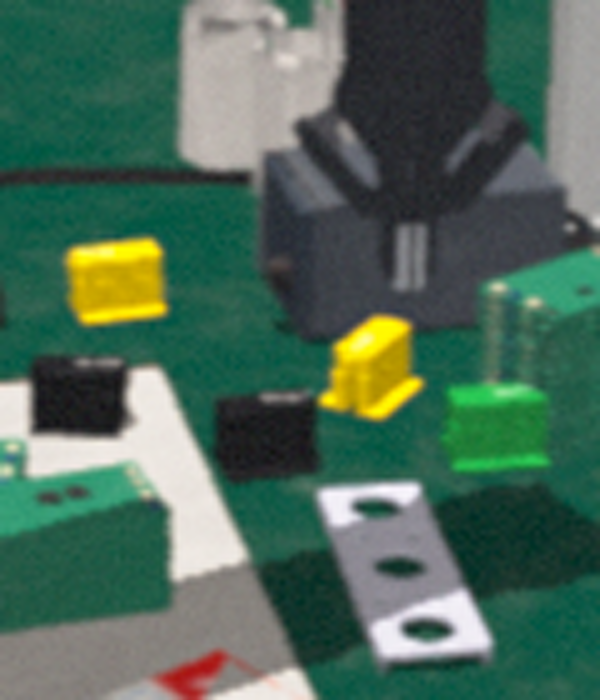

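```bash
python3 -m pendant '[[[0,0,0,130,0,0,0],[0,0,0,130,0,0,0],[0,0,0,130,0,0,0],[0,0,0,130,0,0,0],[0,0,0,130,0,0,0],[0,0,0,130,0,0,0]]]'; python3 go.py 0.629 0.217 0.01 -4.6
python3 - <<'E'
from h import *
s=arm.capture("side")
crop(s,225,110,345,250,5,"pics/m2.png")
E
```

```text
t: 13.35
position: [0.6299, 0.2173, 0.0714]
eef_rot: [0.735, 0.678, 0.001, 0.001]
contact_force: [0.2, 0.2, 0.1]
width: 0.0851
shift mm [-0.4 -1.  61.4] turn [ 0.0024 -0.0011  0.0003]
shift mm [-0.4 -1.  61.4] turn [ 1.7000e-03  3.7000e-03 -3.1413e+00]
pos [0.6299 0.2173 0.0714] toolY yaw -4.58 q [0.33 0.36 0.17 1.37 0.   1.98] w 0.0851 F [0.2 0.2 0.1] t 13.35
```

View pics/m2.png

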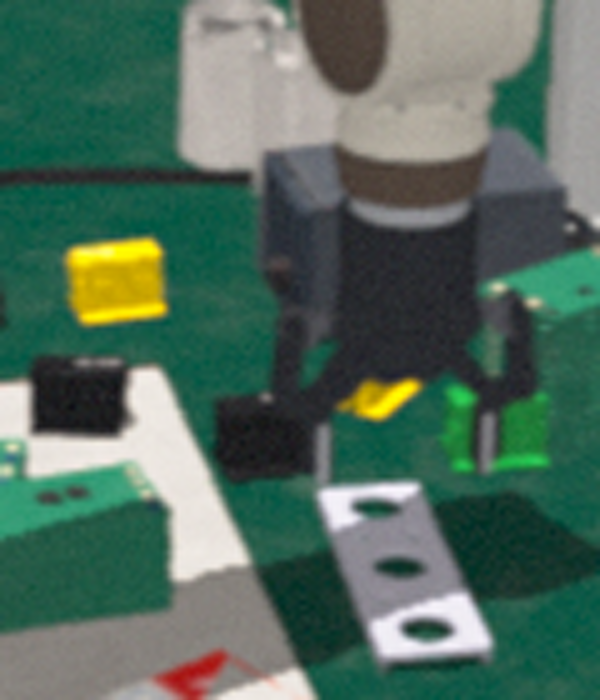

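```bash
python3 -m pendant '[[[0,0,0,30,0,0,0],[0,0,0,55,0,0,0],[0,0,0,59,0,0,0],[0,0,0,59,0,0,0],[0,0,0,59,0,0,0],[1,0,0,59,0,0,0],[1,0,0,59,0,0,0],[1,0,0,59,0,0,0],[1,0,0,59,0,0,0],[1,0,0,59,0,0,0],[1,0,0,59,0,0,0],[1,0,0,59,0,0,0]]]'
```

```text
t: 14.6
position: [0.63, 0.2172, 0.0123]
eef_rot: [0.735, 0.678, 0.001, 0.001]
contact_force: [-0.7, -0.6, 7.0]
width: 0.0583
```

```bash
python3 -m pendant '[[[1,0,0,-50,0,0,0],[1,0,0,-100,0,0,0],[1,0,0,-150,0,0,0],[1,0,0,-190,0,0,0],[1,0,0,-190,0,0,0],[1,0,0,-190,0,0,0],[1,0,0,-190,0,0,0]]]'
python3 go.py 0.4765 -0.187 0.2 86.04
python3 - <<'E'
from h import *
s=arm.capture("side")
crop(s,225,80,345,220,5,"pics/n2.png")
E
```

```text
t: 15.3
position: [0.6285, 0.2168, 0.1984]
eef_rot: [0.735, 0.678, -0.001, -0.001]
contact_force: [-0.5, 0.1, -2.5]
width: 0.0582
shift mm [-414.7 -119.3   -0.9] turn [-2.6000e-03 -1.1000e-03 -1.5816e+00]
shift mm [-414.7 -119.3   -0.9] turn [-1.10e-03  2.60e-03  1.56e+00]
pos [0.6285 0.2168 0.1984] toolY yaw -4.58 q [0.33 0.36 0.41 1.62 0.   1.98] w 0.0582 F [-0.5  0.1 -2.5] t 15.3
```

View pics/n2.png

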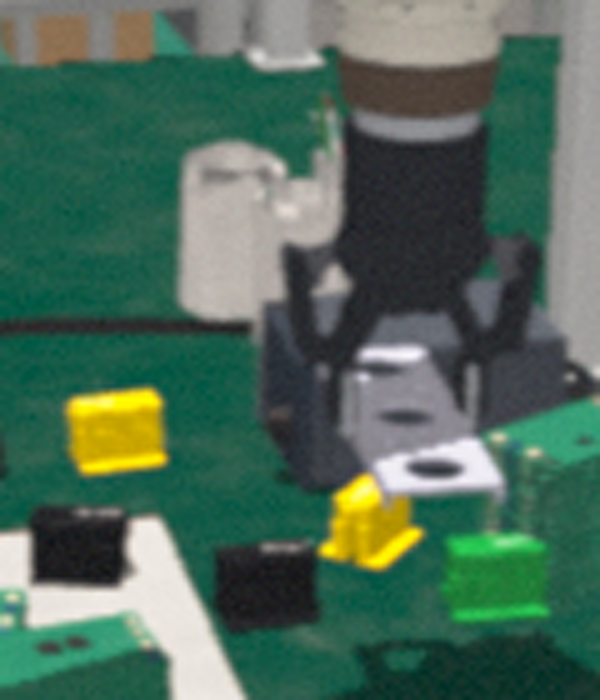

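```bash
python3 -m pendant '[[[1,-414,-119,0,0,0,-1.581],[1,-414,-119,0,0,0,-1.581],[1,-414,-119,0,0,0,-1.581],[1,-414,-119,0,0,0,-1.581],[1,-414,-119,0,0,0,-1.581],[1,-414,-119,0,0,0,-1.581],[1,-414,-119,0,0,0,-1.581],[1,-414,-119,0,0,0,-1.581],[1,-414,-119,0,0,0,-1.581],[1,-414,-119,0,0,0,-1.581],[1,-414,-119,0,0,0,-1.581],[1,-414,-119,0,0,0,-1.581],[1,-414,-119,0,0,0,-1.581],[1,-414,-119,0,0,0,-1.581],[1,-414,-119,0,0,0,-1.581],[1,-414,-119,0,0,0,-1.581],[1,-414,-119,0,0,0,-1.581]]]'; python3 go.py 0.4765 -0.187 0.12 86.04
python3 -m pendant '[[[1,0,0,50,0,0,0],[1,0,0,80,0,0,0],[1,0,0,84,0,0,0],[1,0,0,84,0,0,0],[1,0,0,84,0,0,0],[1,0,0,84,0,0,0]]]';python3 go.py 0.4765 -0.187 0.12 86.04
python3 - <<'E'
from h import *
s=arm.capture("side");t=arm.capture("top")
cv2.imwrite("pics/o_t.png",t[:,:,::-1]);cv2.imwrite("pics/o_s.png",s[:,:,::-1])
crop(s,215,240,355,345,5.5,"pics/o2.png");crop(t,380,190,440,290,6,"pics/o1.png")
E
```

```text
t: 17.05
position: [0.4774, -0.186, 0.2003]
eef_rot: [0.035, 0.999, -0.0, -0.0]
contact_force: [-0.8, -0.0, -1.4]
width: 0.058
shift mm [ 0.8 -1.  80.3] turn [-0.    -0.    -0.001]
shift mm [ 0.8 -1.  80.3] turn [-0.      0.      3.1406]
pos [ 0.4774 -0.186   0.2003] toolY yaw 85.98 q [-0.37 -0.02 -0.02  1.57 -0.   -0.3 ] w 0.058 F [-0.8 -0.  -1.4] t 17.05
t: 17.65
position: [0.4783, -0.1866, 0.1183]
eef_rot: [0.035, 0.999, -0.001, 0.001]
contact_force: [-0.4, -1.4, -2.7]
width: 0.058
shift mm [ 1.7 -0.5 -1.7] turn [-0.0009  0.0029 -0.0008]
shift mm [ 1.7 -0.5 -1.7] turn [4.5000e-03 1.5000e-03 3.1408e+00]
pos [ 0.4783 -0.1866  0.1183] toolY yaw 86.0 q [-0.37 -0.01 -0.17  1.41 -0.   -0.3 ] w 0.058 F [-0.4 -1.4 -2.7] t 17.65
```

View pics/o2.png

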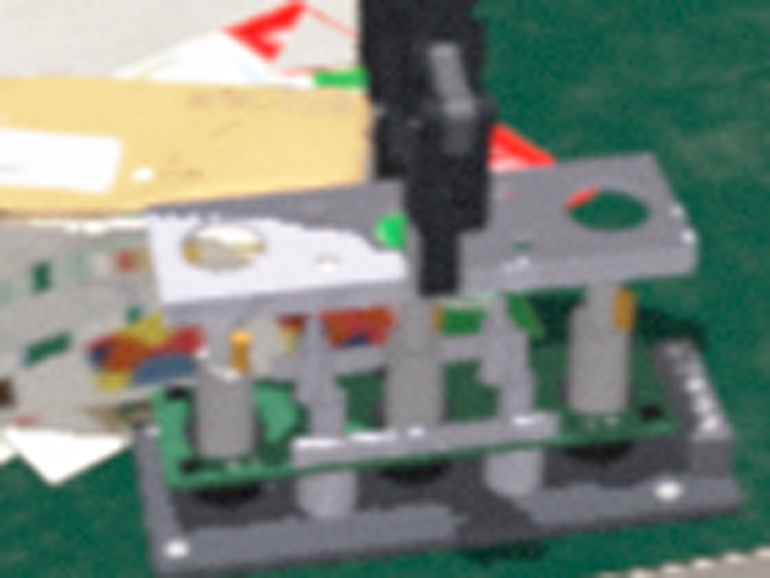

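View pics/o1.png

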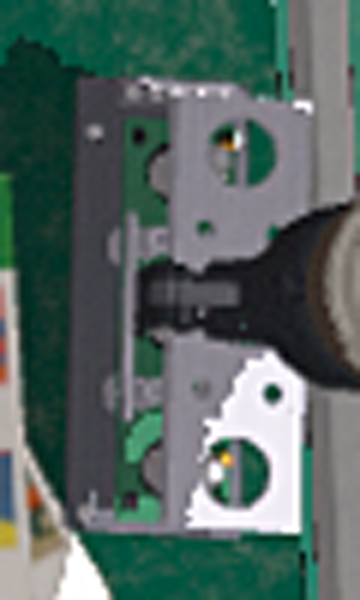

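Run:
```python
from h import *
t=cv2.imread("pics/o_t.png")[:,:,::-1];s=cv2.imread("pics/o_s.png")[:,:,::-1]
a=[cv2.resize(t[v:v+28,405:437,::-1],None,fx=18,fy=18,interpolation=cv2.INTER_CUBIC) for v in (203,254)]
cv2.imwrite("pics/p1.png",a[0]);cv2.imwrite("pics/p2.png",a[1])
crop(s,236,272,286,302,13,"pics/p3.png");crop(s,300,262,350,292,13,"pics/p4.png")
```

```text
(no output)
```

View pics/p1.png

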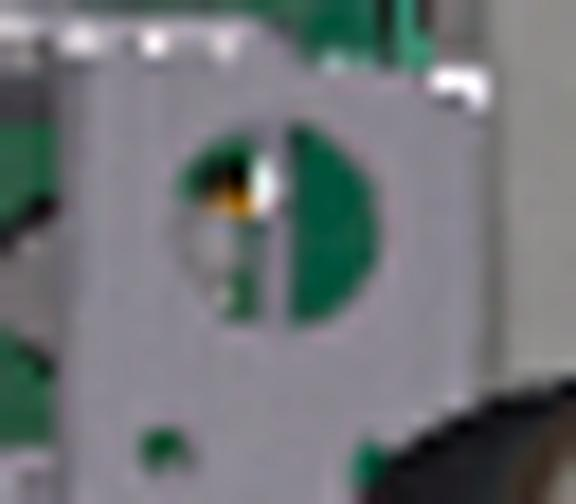

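View pics/p2.png

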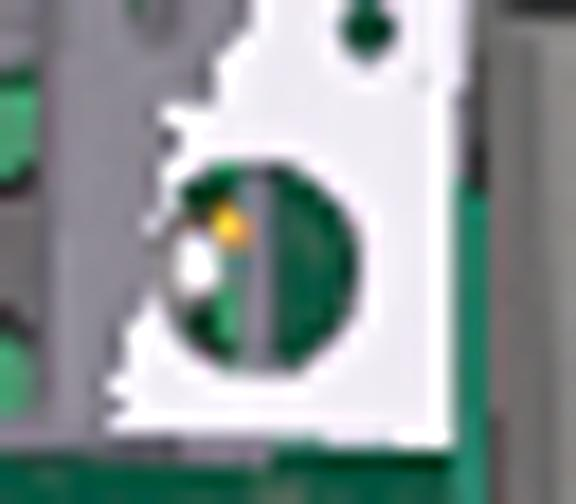

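View pics/p3.png

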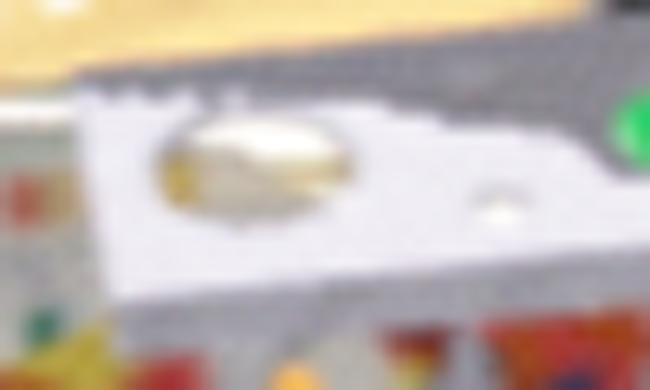

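View pics/p4.png

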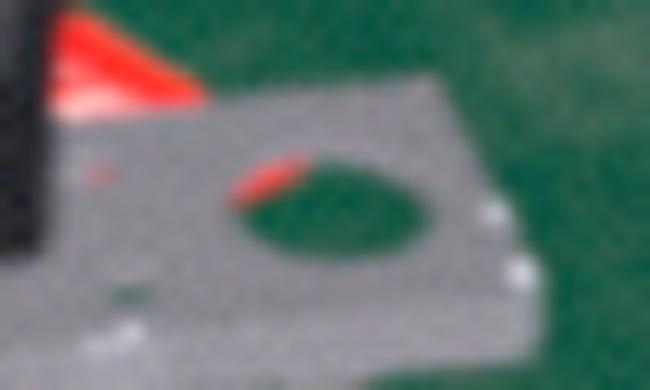

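```bash
cat > m3.py <<'E'
from h import *
def px(o,k,x,y): return (o[0]+(x+.5)/k-.5, o[1]+(y+.5)/k-.5)
g1=lambda x,y:px((405,203),18,x,y);g2=lambda x,y:px((405,254),18,x,y)
g3=lambda x,y:px((236,272),13,x,y);g4=lambda x,y:px((300,262),13,x,y)
P={'h1':(g2(262,268),g3(255,169)),'h3':(g1(279,224),g4(331,208))}
X={}
for k,v in P.items():
    X[k],g=tri(*v); print(k,X[k].round(4),round(g*1e3,1))
print((X['h1']+X['h3'])/2); d=X['h3']-X['h1'];print(np.arctan2(d[1],d[0]),d[2]/.144)
for z in (.115,.117,.119):
  print(z,np.mean([onz("top",*v[0],z) for v in P.values()],0).round(4),np.mean([onz("side",*v[1],z) for v in P.values()],0).round(4))
print("NR",onz("side",*g3(498,208),.117),"FR",onz("side",*g4(130,294),.117),"topNR",onz("top",*g2(368,30),.117),"topFL",onz("top",*g1(165,450),.117))
E
python3 m3.py
```

```text
h1 [ 0.4062 -0.1799  0.1176] 1.4
h3 [ 0.5497 -0.1896  0.1173] 1.2
[ 0.47793808 -0.18473995  0.11745491]
-0.06696303884608502 -0.002020471280484499
0.115 [ 0.4774 -0.1855  0.115 ] [ 0.4795 -0.1815  0.115 ]
0.117 [ 0.4773 -0.1848  0.117 ] [ 0.4788 -0.1842  0.117 ]
0.119 [ 0.4772 -0.184   0.119 ] [ 0.478  -0.1868  0.119 ]
NR [ 0.44103949 -0.19757889  0.117     ] FR [ 0.51312136 -0.20338173  0.117     ] topNR [ 0.44048973 -0.19762833  0.117     ] topFL [ 0.51511146 -0.17059879  0.117     ]
```

```bash
python3 -m pendant '[[[1,0,0,0,0,0,0],[1,0,0,0,0,0,0],[1,0,0,0,0,0,0]]]'
python3 - <<'E'
from h import *
s=arm.capture("side");t=arm.capture("top")
crop(t,405,203,437,231,18,"pics/p1.png");crop(t,405,254,437,282,18,"pics/p2.png")
crop(s,236,272,286,302,13,"pics/p3.png");crop(s,300,262,350,292,13,"pics/p4.png")
a=cv2.imread("pics/p3.png");b=cv2.imread("pics/p4.png");cv2.imwrite("pics/p34.png",np.vstack([a,b])[:600])
E
python3 go.py 0.4765 -0.187 0.12 86.04
```

```text
t: 18.05
position: [0.4774, -0.1862, 0.1164]
eef_rot: [0.035, 0.999, -0.0, 0.0]
contact_force: [0.8, 0.1, -2.4]
width: 0.058
shift mm [ 0.8 -0.8 -3.7] turn [ 0.      0.     -0.0007]
shift mm [ 0.8 -0.8 -3.7] turn [ 0.     -0.      3.1409]
pos [ 0.4773 -0.1862  0.1163] toolY yaw 86.0 q [-0.37 -0.01 -0.18  1.41  0.   -0.3 ] w 0.0581 F [ 0.2  0.4 -2.3] t 18.15
```

View pics/p1.png

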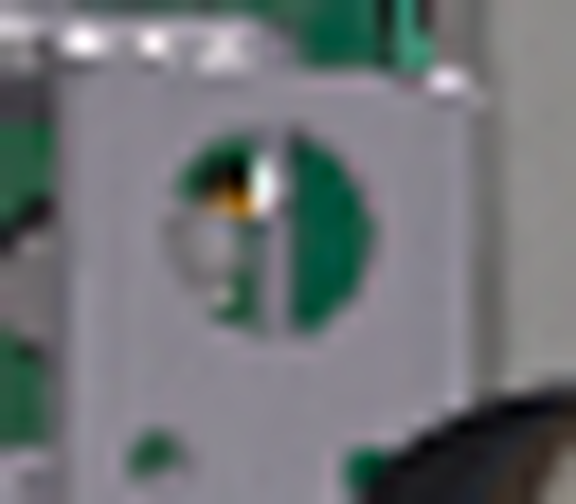

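View pics/p2.png

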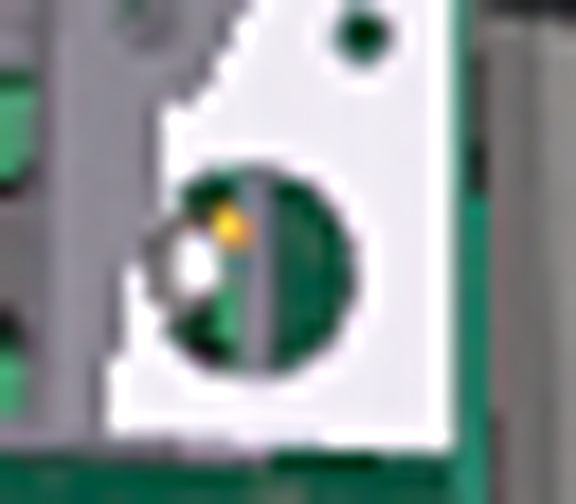

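View pics/p3.png

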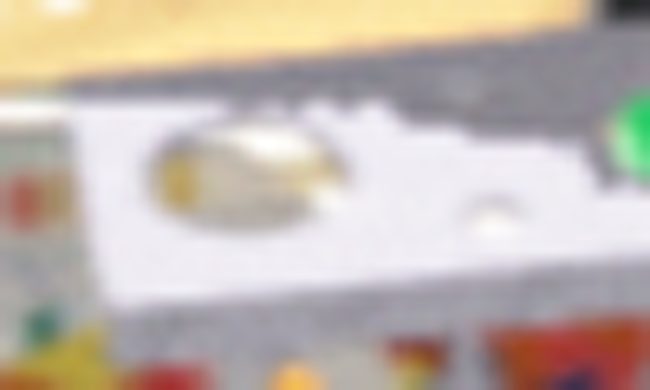

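View pics/p4.png

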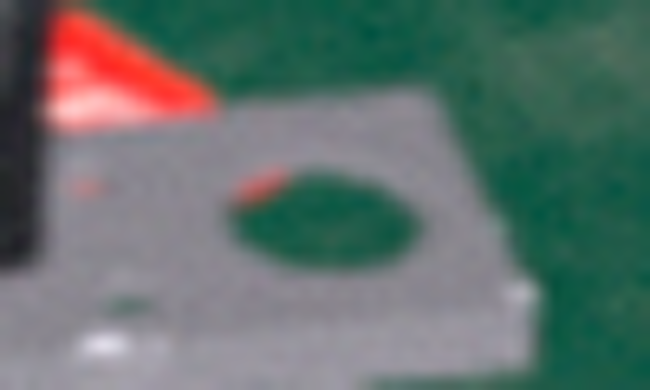

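```bash
sed -i "s/^P=.*/P={'h1':(g2(256,272),g3(248,176)),'h3':(g1(272,229),g4(325,219))}/; s/(498,208)/(491,217)/; s/(130,294)/(128,305)/; s/(368,30)/(362,35)/;s/(165,450)/(156,453)/" m3.py; python3 m3.py
```

```text
h1 [ 0.4054 -0.1795  0.1161] 1.0
h3 [ 0.549  -0.1892  0.1151] 1.0
[ 0.4772076  -0.18436346  0.11562627]
-0.0676388186211492 -0.00708058479054081
0.115 [ 0.4767 -0.1845  0.115 ] [ 0.4779 -0.1836  0.115 ]
0.117 [ 0.4766 -0.1837  0.117 ] [ 0.4771 -0.1862  0.117 ]
0.119 [ 0.4765 -0.183   0.119 ] [ 0.4764 -0.1889  0.119 ]
NR [ 0.43947842 -0.1995331   0.117     ] FR [ 0.51199326 -0.20601634  0.117     ] topNR [ 0.43975579 -0.19669011  0.117     ] topFL [ 0.51466949 -0.16921682  0.117     ]
```

```bash
python3 -m pendant '[[[1,-1,-0.4,15,0,0,0],[1,-1,-0.4,30,0,0,0],[1,-1,-0.4,38,0,0,0],[1,-1,-0.4,38,0,0,0],[1,-1,-0.4,38,0,0,0],[1,-1,-0.4,38,0,0,0],[1,-1,-0.4,38,0,0,0]]]'
python3 - <<'E'
from h import *
s=arm.capture("side");t=arm.capture("top")
crop(s,225,260,345,345,6.5,"pics/q2.png");crop(t,385,195,435,285,6.6,"pics/q1.png")
E
python3 go.py 0.4765 -0.187 0.12 86.04
```

```text
t: 18.85
position: [0.4786, -0.1868, 0.0789]
eef_rot: [0.035, 0.999, -0.0, 0.0]
contact_force: [0.4, -0.1, -1.2]
width: 0.0578
shift mm [  2.   -0.4 -41.3] turn [-0.0002  0.0007 -0.0007]
shift mm [  2.   -0.4 -41.3] turn [1.2000e-03 4.0000e-04 3.1409e+00]
pos [ 0.4785 -0.1868  0.0787] toolY yaw 86.0 q [-0.37  0.   -0.23  1.33 -0.   -0.3 ] w 0.0582 F [-0.  -0.8 -1.8] t 18.95
```

View pics/q2.png

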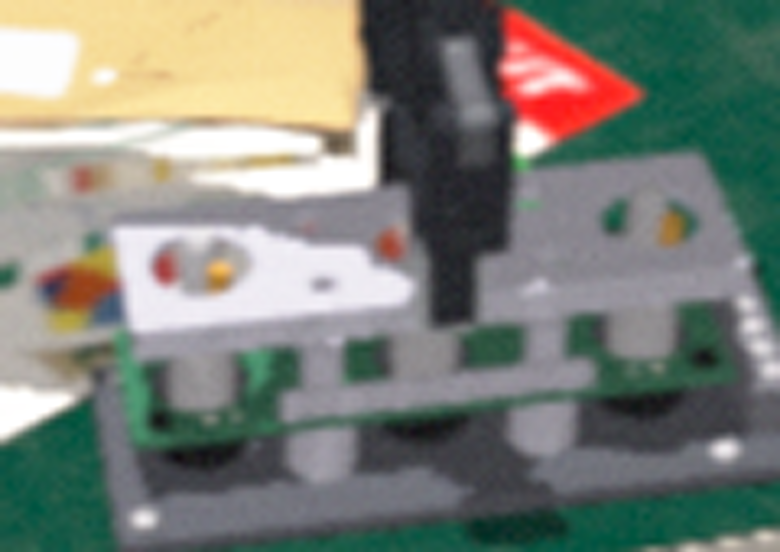

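View pics/q1.png

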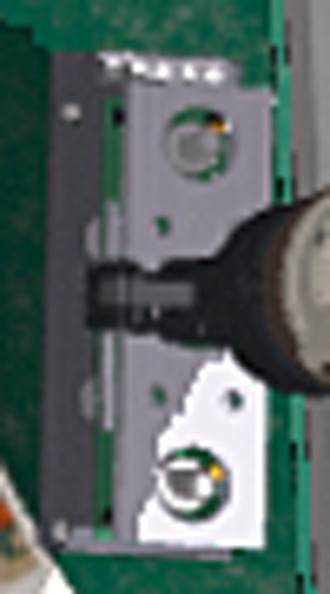

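```bash
python3 -m pendant '[[[1,0,0,4,0,0,0],[1,0,0,8,0,0,0],[1,0,0,8,0,0,0],[1,0,0,8,0,0,0]]]'; python3 -m pendant '[[[1,0,0,3,0,0,0],[1,0,0,6,0,0,0],[1,0,0,6,0,0,0],[1,0,0,6,0,0,0]]]'
python3 - <<'E'
from h import *
s=arm.capture("side");t=arm.capture("top")
crop(s,225,260,345,345,6.5,"pics/r2.png")
E
```

```text
t: 19.35
position: [0.4781, -0.1866, 0.07]
eef_rot: [0.035, 0.999, 0.0, -0.0]
contact_force: [-0.2, -0.9, -1.4]
width: 0.0584
t: 19.75
position: [0.4782, -0.1867, 0.0642]
eef_rot: [0.035, 0.999, 0.0, -0.0]
contact_force: [-0.2, -0.2, -1.2]
width: 0.0579
```

View pics/r2.png

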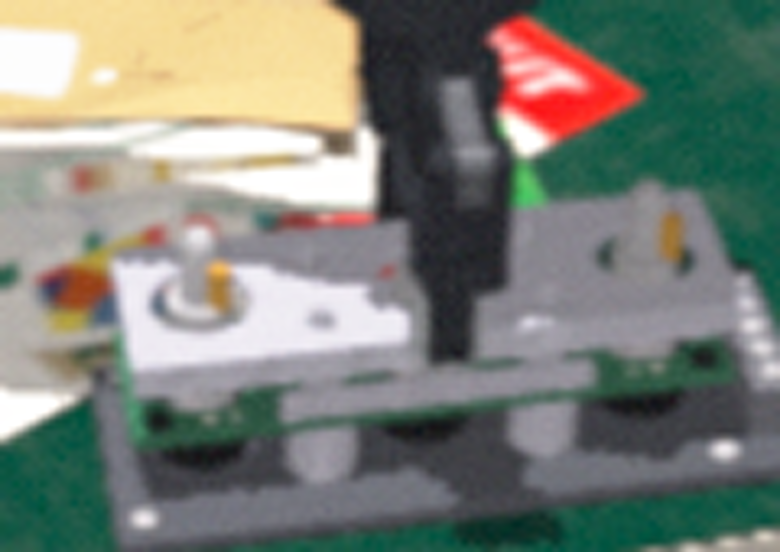

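```bash
python3 -m pendant '[[[1,0,0,3,0,0,0],[1,0,0,5,0,0,0],[1,0,0,5,0,0,0],[1,0,0,5,0,0,0]]]'; python3 -m pendant '[[[1,0,0,2,0,0,0],[1,0,0,2,0,0,0],[1,0,0,2,0,0,0]]]'
```

```text
t: 20.25
position: [0.4785, -0.1868, 0.0603]
eef_rot: [0.035, 0.999, -0.0, 0.0]
contact_force: [-4.4, 1.9, 7.3]
width: 0.0582
t: 20.55
position: [0.4785, -0.1868, 0.0602]
eef_rot: [0.035, 0.999, -0.0, 0.001]
contact_force: [-10.4, 3.5, 23.3]
width: 0.0585
```

```bash
python3 -m pendant '[[[0.3,0,0,-1,0,0,0],[0.15,0,0,-2,0,0,0],[0.15,0,0,-2,0,0,0],[0.15,0,0,-2,0,0,0],[0.15,0,0,-2,0,0,0]]]'; python3 -m pendant '[[[0.15,0,0,-40,0,0,0],[0.15,0,0,-80,0,0,0],[0.15,0,0,-120,0,0,0],[0.15,0,0,-150,0,0,0],[0.15,0,0,-150,0,0,0]]]'
python3 - <<'E'
from h import *
s=arm.capture("side");t=arm.capture("top");cv2.imwrite("pics/s_t.png",t[:,:,::-1]);cv2.imwrite("pics/s_s.png",s[:,:,::-1])
crop(s,225,260,345,345,6.5,"pics/s2.png");crop(t,385,195,435,285,6.6,"pics/s1.png")
crop(t,160,180,240,265,7,"pics/s3.png");crop(s,220,165,300,215,9,"pics/s4.png")
E
python3 go.py 0.5 0.35 0.2 90
```

```text
t: 21.05
position: [0.4782, -0.1867, 0.059]
eef_rot: [0.035, 0.999, 0.0, -0.0]
contact_force: [0.1, 0.4, 0.4]
width: 0.0728
t: 21.55
position: [0.4797, -0.1872, 0.2137]
eef_rot: [0.035, 0.999, -0.001, 0.003]
contact_force: [-1.2, 0.1, 0.3]
width: 0.0725
shift mm [ 16.1 537.    9.3] turn [-0.0003  0.0009 -0.0698]
shift mm [ 16.1 537.    9.3] turn [1.3000e-03 4.0000e-04 3.0718e+00]
pos [ 0.4786 -0.1868  0.2094] toolY yaw 86.0 q [-0.37 -0.01  0.01  1.59  0.   -0.3 ] w 0.0729 F [-0.2 -0.3 -1.4] t 21.65
```

View pics/s2.png

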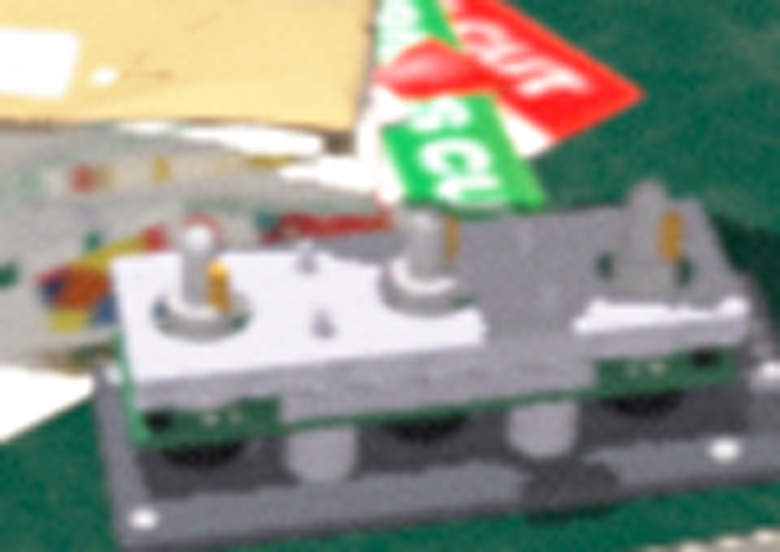

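View pics/s3.png

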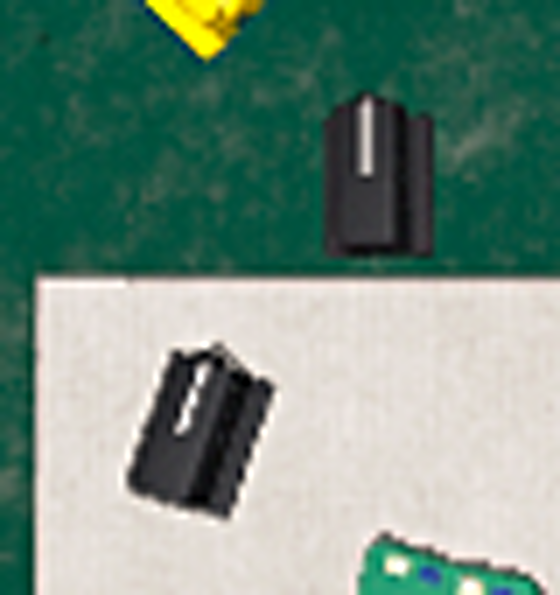

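View pics/s4.png

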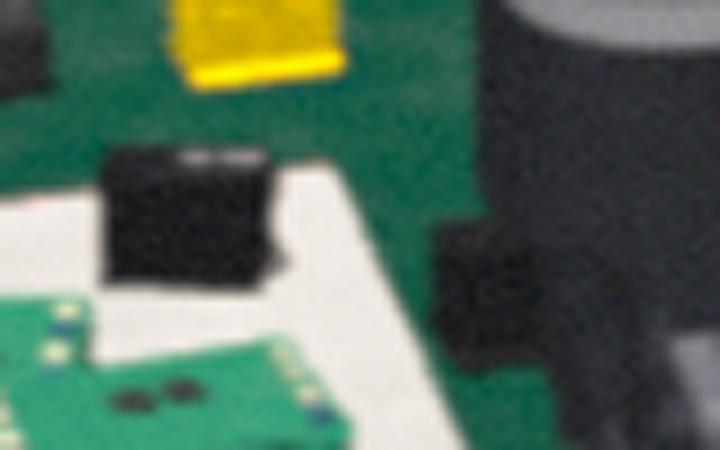

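View pics/s1.png

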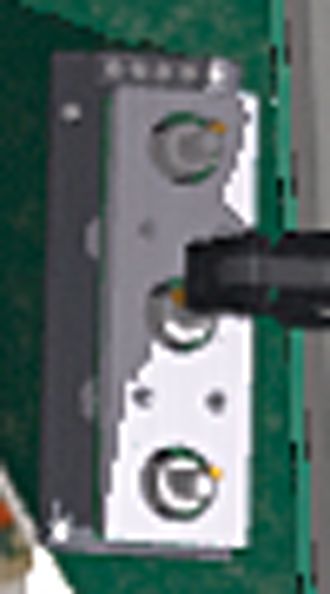

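Run:
```python
from h import *
t=cv2.imread("pics/s_t.png")[:,:,::-1].astype(float)
g=np.clip(t*2.6,0,255).astype(np.uint8)
crop(g,202,190,226,220,20,"pics/u1.png");crop(g,174,225,204,257,18,"pics/u2.png")
```

```text
(no output)
```

View pics/u1.png

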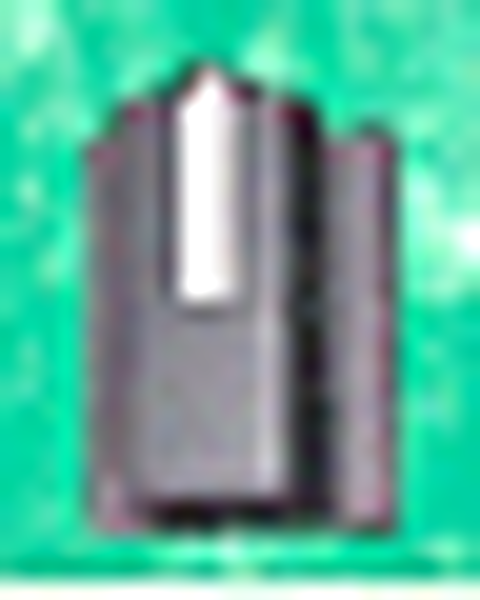

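View pics/u2.png

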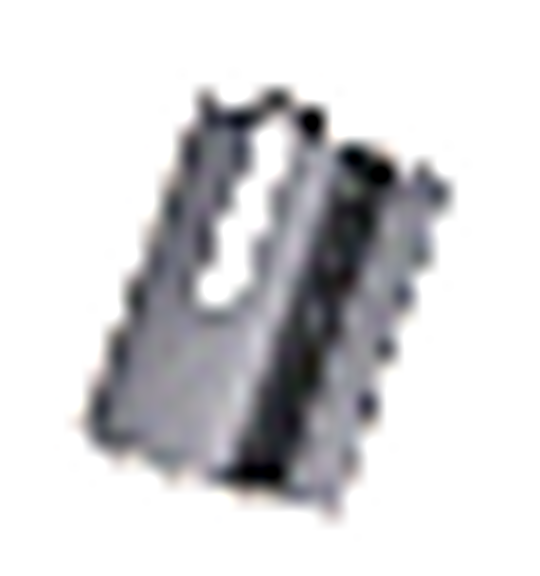

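Run:
```python
from h import *
for im,cam in(("top0","top"),("s_t","top"),("side0","side"),("s_s","side")):
    t=cv2.imread(f"pics/{im}.png")[:,:,::-1].copy()
    k=16; roi=(386,195,426,285) if cam=="top" else (235,275,350,330)
    u0,v0,u1,v1=roi
    big=cv2.resize(t[v0:v1,u0:u1],None,fx=k,fy=k,interpolation=cv2.INTER_CUBIC)
    h=cv2.cvtColor(big,cv2.COLOR_RGB2HSV)
    m=((h[...,0]>12)&(h[...,0]<32)&(h[...,1]>130)&(h[...,2]>110)).astype(np.uint8)
    n,l,st,ce=cv2.connectedComponentsWithStats(m)
    print(im)
    for i in range(1,n):
        if st[i][4]>300 and st[i][4]<9000:
            c=ce[i]/k+[u0,v0]+.5/k-.5; print(st[i][:4]/k+np.array([u0,v0,0,0]),st[i][4]/k/k,c.round(2),onz(cam,*c,.082)[:2].round(4))
t=cv2.imread("pics/s_t.png")[:,:,::-1];s=cv2.imread("pics/s_s.png")[:,:,::-1];t0=cv2.imread("pics/top0.png")[:,:,::-1]
a=[cv2.resize(x[v:v+16,u:u+20,::-1],None,fx=28,fy=28,interpolation=cv2.INTER_CUBIC) for x,u,v in((t0,403,203),(t0,402,234),(t0,402,260))]
cv2.imwrite("pics/v1.png",a[0]);cv2.imwrite("pics/v2.png",a[1]);cv2.imwrite("pics/v3.png",a[2])
```

```text
top0
[417.     213.25     2.       1.9375] 2.203125 [417.5  213.79] [ 0.5562 -0.1955]
[411.1875 238.6875   3.5625   2.625 ] 6.24609375 [412.59 239.42] [ 0.4847 -0.1784]
[416.6875 265.625    2.       1.9375] 2.7578125 [417.23 266.07] [ 0.4112 -0.1879]
s_t
[417.0625 213.6875   2.       1.375 ] 1.92578125 [417.62 213.86] [ 0.556  -0.1959]
[411.     239.125    1.5625   1.9375] 2.0703125 [411.34 239.47] [ 0.4846 -0.1749]
[416.625  265.875    1.75     1.5625] 2.05078125 [417.01 266.13] [ 0.411  -0.1873]
side0
[327.0625 292.4375   3.1875   7.    ] 17.27734375 [328.05 295.36] [ 0.554  -0.2036]
[267.1875 299.125    2.375    1.375 ] 2.1171875 [267.97 299.29] [ 0.4313 -0.1873]
[257.375  301.25     2.0625   5.875 ] 9.640625 [257.97 303.59] [ 0.4088 -0.196 ]
[235.     306.5625   3.625    3.125 ] 7.69921875 [235.96 307.43] [ 0.3641 -0.1976]
s_s
[327.125  293.4375   2.25     6.125 ] 11.58203125 [327.78 295.97] [ 0.5528 -0.2054]
[236.125  296.4375  11.375    6.3125] 20.53125 [240.81 299.3 ] [ 0.3779 -0.1744]
[257.4375 301.125    2.3125   6.0625] 10.81640625 [258.08 303.62] [ 0.409  -0.1961]
[235.    307.125   3.625   3.375] 8.49609375 [235.89 308.11] [ 0.3636 -0.1996]
```

View pics/v1.png

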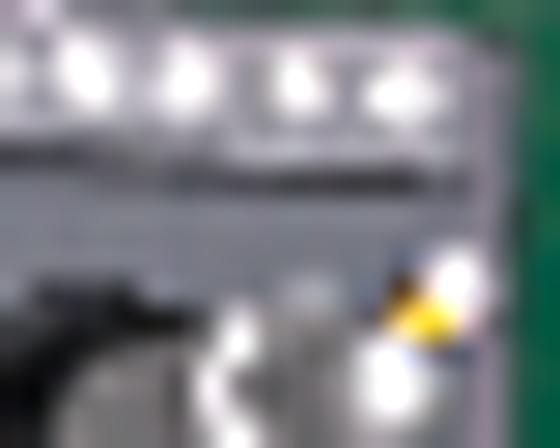

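View pics/v2.png

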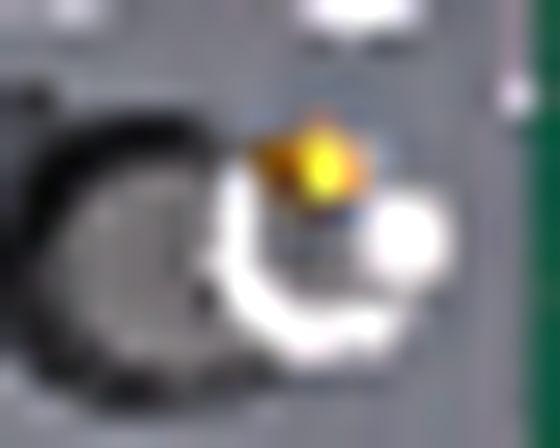

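View pics/v3.png

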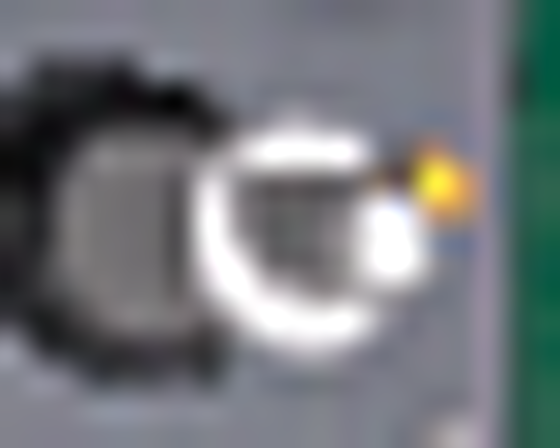

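Run:
```python
from h import *
k2=onz("top",402+328.5/28-.5,234+168.5/28-.5,.082)[:2]; d=k2-[.4778,-.185]; print("k2",np.degrees(np.arctan2(d[1],d[0])),np.hypot(*d))
k3=onz("top",403+425.5/28-.5,203+314.5/28-.5,.082)[:2]; d=k3-[.5496,-.1899]; print("k3",np.degrees(np.arctan2(d[1],d[0])),np.hypot(*d))
k1=onz("top",402+442.5/28-.5,260+183.5/28-.5,.082)[:2]; d=k1-[.4060,-.1801]; print("k1",np.degrees(np.arctan2(d[1],d[0])),np.hypot(*d))
# side: predicted key pixel extents by angle
for nm,c in(("s1",(.4069,-.1791)),("s3",(.5505,-.1889)),("s2",(.4787,-.184))):
  for a in range(-70,70,10):
    r=np.radians(a);e=np.array([np.cos(r),np.sin(r)]);n=np.array([-e[1],e[0]])
    P=[proj("side",[*(np.array(c)+e*rr/1e3+n*w/1e3),z]) for rr in(5,12) for w in(-2.5,2.5) for z in(.066,.082)]
    P=np.array(P);print(nm,a,P.min(0).round(1),P.max(0).round(1))
```

```text
k2 36.063872318056056 0.008162380930590378
k3 -42.58068383982109 0.009183177008632765
k1 -56.98291551435963 0.009561411434199328
s1 -70 [255.6 299.5] [259.6 308.5]
s1 -60 [256.  299.2] [260.3 308.2]
s1 -50 [256.5 298.9] [260.8 307.8]
s1 -40 [256.9 298.6] [261.2 307.3]
s1 -30 [257.3 298.3] [261.4 306.7]
s1 -20 [257.6 298. ] [261.4 306.1]
s1 -10 [257.8 297.6] [261.4 305.6]
s1 0 [257.5 297. ] [261.4 305.3]
s1 10 [257.2 296.4] [261.4 305. ]
s1 20 [256.8 296. ] [261.1 304.7]
s1 30 [256.4 295.5] [260.6 304.4]
s1 40 [255.9 295.2] [260.  304.1]
s1 50 [255.4 295. ] [259.3 303.9]
s1 60 [254.9 294.9] [258.4 303.6]
s3 -70 [324.4 292.2] [328.7 301. ]
s3 -60 [324.8 291.9] [329.3 300.7]
s3 -50 [325.2 291.6] [329.8 300.3]
s3 -40 [325.6 291.4] [330.  299.8]
s3 -30 [325.9 291.1] [330.1 299.3]
s3 -20 [326.2 290.8] [330.  298.7]
s3 -10 [326.  290.4] [330.1 298.2]
s3 0 [325.7 289.8] [330.  297.9]
s3 10 [325.3 289.3] [329.8 297.7]
s3 20 [324.9 288.8] [329.4 297.4]
s3 30 [324.5 288.4] [328.9 297.1]
s3 40 [324.  288.1] [328.2 296.8]
s3 50 [323.6 287.9] [327.4 296.6]
s3 60 [323.1 287.8] [326.5 296.4]
s2 -70 [290.4 295.8] [294.5 304.7]
s2 -60 [290.9 295.5] [295.2 304.4]
s2 -50 [291.3 295.2] [295.6 304. ]
s2 -40 [291.7 294.9] [296.  303.5]
s2 -30 [292.  294.6] [296.1 303. ]
s2 -20 [292.3 294.4] [296.1 302.4]
s2 -10 [292.3 294. ] [296.1 301.9]
s2 0 [292.  293.4] [296.1 301.6]
s2 10 [291.7 292.8] [295.9 301.3]
s2 20 [291.3 292.3] [295.6 301. ]
s2 30 [290.9 291.9] [295.1 300.7]
s2 40 [290.4 291.6] [294.4 300.4]
s2 50 [289.9 291.4] [293.7 300.2]
s2 60 [289.5 291.3] [292.8 300. ]
```

```bash
python3 - <<'E'
from h import *
f=lambda o,k,x,y:(o[0]+(x+.5)/k-.5,o[1]+(y+.5)/k-.5)
u1=lambda x,y:f((202,190),20,x,y);u2=lambda x,y:f((174,225),18,x,y)
print("B",onz("top",*u1(206,298),.044)); a,b=onz("top",*u1(205,95),.044),onz("top",*u1(207,495),.044);d=a-b;print(np.degrees(np.arctan2(d[1],d[0])),np.linalg.norm(d))
print("A",onz("top",*u2(210,288),.044)); 
for p,q in(((200,100),(95,430)),((318,150),(235,460)),((275,125),(215,290)),((445,190),(335,510))):
    d=onz("top",*u2(*p),.044)-onz("top",*u2(*q),.044);print(np.degrees(np.arctan2(d[1],d[0])),np.linalg.norm(d))
E
python3 go.py 0.592 0.364 0.15 89.5
```

```text
B [0.59102991 0.38325198 0.044     ]
0.7642621462705631 0.0578500442010615
A [0.48820828 0.4576622  0.044     ]
-16.7626351919655 0.054129960922372336
-14.194535640344666 0.05019639443971991
-19.184734209913646 0.027485282712610335
-18.321263785388034 0.052827866285914474
shift mm [-74.7 557.4  59.4] turn [-0.0003  0.0009 -0.061 ]
shift mm [-74.7 557.4  59.4] turn [1.3000e-03 4.0000e-04 3.0805e+00]
pos [ 0.4786 -0.1868  0.2094] toolY yaw 86.0 q [-0.37 -0.01  0.01  1.59  0.   -0.3 ] w 0.0729 F [-0.2 -0.3 -1.4] t 21.65
```

```bash
python3 go.py 0.590 0.382 0.15 90.7
```

```text
shift mm [-71.4 575.2  59.4] turn [-0.0003  0.0009 -0.082 ]
shift mm [-71.4 575.2  59.4] turn [1.3000e-03 5.0000e-04 3.0596e+00]
pos [ 0.4786 -0.1868  0.2094] toolY yaw 86.0 q [-0.37 -0.01  0.01  1.59  0.   -0.3 ] w 0.0729 F [-0.2 -0.3 -1.4] t 21.65
```

```bash
python3 -m pendant '[[[0.2,-71,575,20,0,0,-0.082],[0.2,-71,575,20,0,0,-0.082],[0.2,-71,575,20,0,0,-0.082],[0.2,-71,575,20,0,0,-0.082],[0.2,-71,575,20,0,0,-0.082],[0.2,-71,575,20,0,0,-0.082],[0.2,-71,575,20,0,0,-0.082],[0.2,-71,575,20,0,0,-0.082],[0.2,-71,575,20,0,0,-0.082],[0.2,-71,575,20,0,0,-0.082],[0.2,-71,575,20,0,0,-0.082],[0.2,-71,575,40,0,0,-0.082],[0.2,-71,575,60,0,0,-0.082],[0.2,-71,575,80,0,0,-0.082],[0.2,-71,575,80,0,0,-0.082],[0.2,-71,575,80,0,0,-0.082],[0.2,-71,575,80,0,0,-0.082],[0.2,-71,575,80,0,0,-0.082]]]'; python3 go.py 0.590 0.382 0.03 90.7
python3 - <<'E'
from h import *
s=arm.capture("side");t=arm.capture("top");cv2.imwrite("pics/w_t.png",t[:,:,::-1]);cv2.imwrite("pics/w_s.png",s[:,:,::-1])
crop(s,210,120,310,215,6,"pics/w2.png");crop(t,160,160,260,265,5,"pics/w1.png")
E
```

```text
t: 23.45
position: [0.5897, 0.382, 0.1307]
eef_rot: [-0.006, 1.0, 0.001, 0.001]
contact_force: [-0.1, 0.9, -0.2]
width: 0.0683
shift mm [-1.000e-01 -1.000e-01  1.007e+02] turn [ 0.001   0.0016 -0.0004]
shift mm [-1.000e-01 -1.000e-01  1.007e+02] turn [ 2.5000e-03 -1.6000e-03  3.1412e+00]
pos [0.5897 0.382  0.1307] toolY yaw 90.68 q [0.57 0.45 0.39 1.51 0.   0.56] w 0.0683 F [-0.1  0.9 -0.2] t 23.45
```

View pics/w2.png

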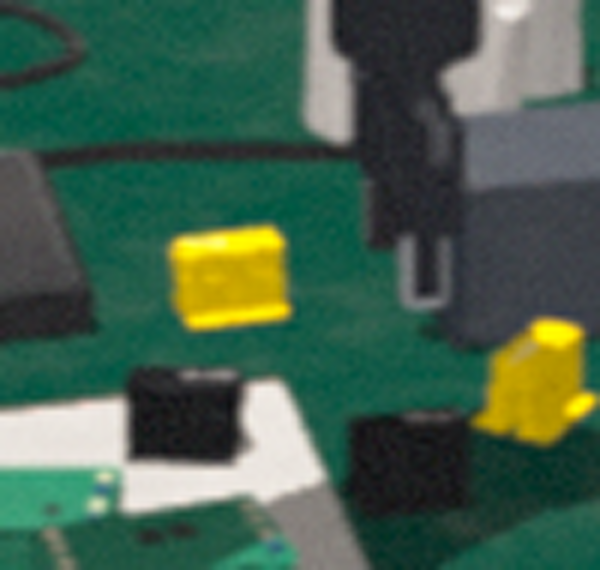

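View pics/w1.png

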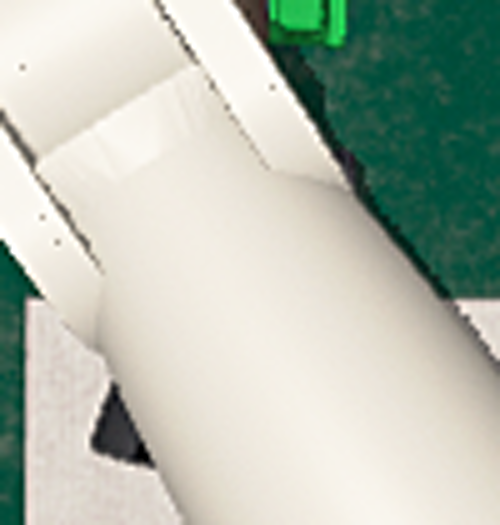

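```bash
python3 -m pendant '[[[0.2,0,0,40,0,0,0],[0.2,0,0,80,0,0,0],[0.2,0,0,100,0,0,0],[0.2,0,0,100,0,0,0],[0.2,0,0,100,0,0,0],[1,0,0,100,0,0,0],[1,0,0,100,0,0,0],[1,0,0,100,0,0,0],[1,0,0,100,0,0,0],[1,0,0,100,0,0,0],[1,0,0,100,0,0,0],[1,0,0,100,0,0,0]]]'; python3 -m pendant '[[[1,0,0,-40,0,0,0],[1,0,0,-80,0,0,0],[1,0,0,-120,0,0,0],[1,0,0,-150,0,0,0],[1,0,0,-150,0,0,0],[1,0,0,-150,0,0,0]]]'; python3 go.py 0.548 -0.192 0.18 48
python3 - <<'E'
from h import *
s=arm.capture("side")
crop(s,210,80,310,175,6,"pics/x2.png")
E
```

```text
t: 24.75
position: [0.5899, 0.3824, 0.031]
eef_rot: [-0.006, 1.0, 0.001, 0.001]
contact_force: [-0.4, 0.0, 5.7]
width: 0.0249
t: 25.35
position: [0.5895, 0.3822, 0.18]
eef_rot: [-0.006, 1.0, 0.0, 0.001]
contact_force: [-0.4, -0.7, -1.8]
width: 0.0252
shift mm [  48.5 -573.6   -0.6] turn [0.0013 0.0009 0.7453]
shift mm [  48.5 -573.6   -0.6] turn [-1.2000e-03  1.6000e-03 -2.3963e+00]
pos [0.5895 0.3822 0.18  ] toolY yaw 90.7 q [0.58 0.46 0.5  1.61 0.   0.56] w 0.0252 F [-0.4 -0.7 -1.8] t 25.35
```

View pics/x2.png

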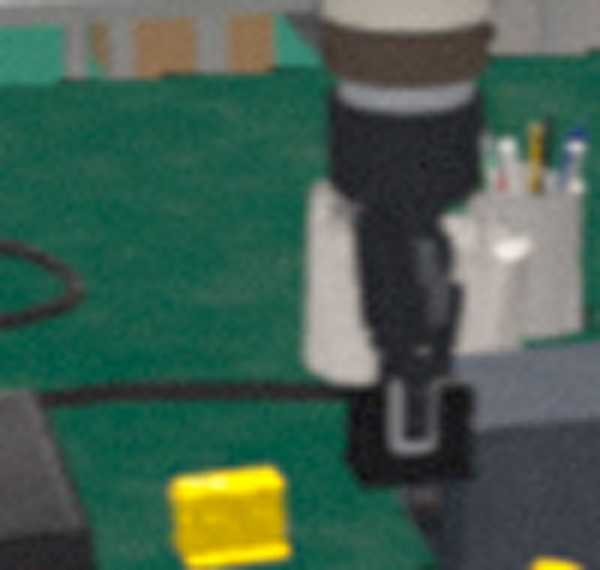

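```bash
python3 -m pendant '[[[1,47.5,-573.6,0,0,0,0.745],[1,47.5,-573.6,0,0,0,0.745],[1,47.5,-573.6,0,0,0,0.745],[1,47.5,-573.6,0,0,0,0.745],[1,47.5,-573.6,0,0,0,0.745],[1,47.5,-573.6,0,0,0,0.745],[1,47.5,-573.6,0,0,0,0.745],[1,47.5,-573.6,0,0,0,0.745],[1,47.5,-573.6,0,0,0,0.745],[1,47.5,-573.6,0,0,0,0.745],[1,47.5,-573.6,0,0,0,0.745],[1,47.5,-573.6,0,0,0,0.745],[1,47.5,-573.6,0,0,0,0.745],[1,47.5,-573.6,0,0,0,0.745],[1,47.5,-573.6,30,0,0,0.745],[1,47.5,-573.6,45,0,0,0.745],[1,47.5,-573.6,45,0,0,0.745],[1,47.5,-573.6,45,0,0,0.745],[1,47.5,-573.6,45,0,0,0.745],[1,47.5,-573.6,45,0,0,0.745]]]'; python3 go.py 0.549 -0.1916 0.13 48
python3 - <<'E'
from h import *
s=arm.capture("side");t=arm.capture("top");cv2.imwrite("pics/y_t.png",t[:,:,::-1]);cv2.imwrite("pics/y_s.png",s[:,:,::-1])
crop(s,270,240,370,325,7,"pics/y2.png");crop(t,380,180,460,260,7,"pics/y1.png")
E
```

```text
t: 27.4
position: [0.5492, -0.1921, 0.1354]
eef_rot: [0.358, 0.934, 0.0, 0.001]
contact_force: [-0.1, -0.6, -0.5]
width: 0.0249
shift mm [0.5 0.2 5.4] turn [0.0006 0.0015 0.0005]
shift mm [0.5 0.2 5.4] turn [-2.300e-03  1.000e-03 -3.141e+00]
pos [ 0.5492 -0.1921  0.1354] toolY yaw 48.03 q [-0.34  0.15  0.03  1.45  0.    0.4 ] w 0.0249 F [-0.1 -0.6 -0.5] t 27.4
```

View pics/y2.png

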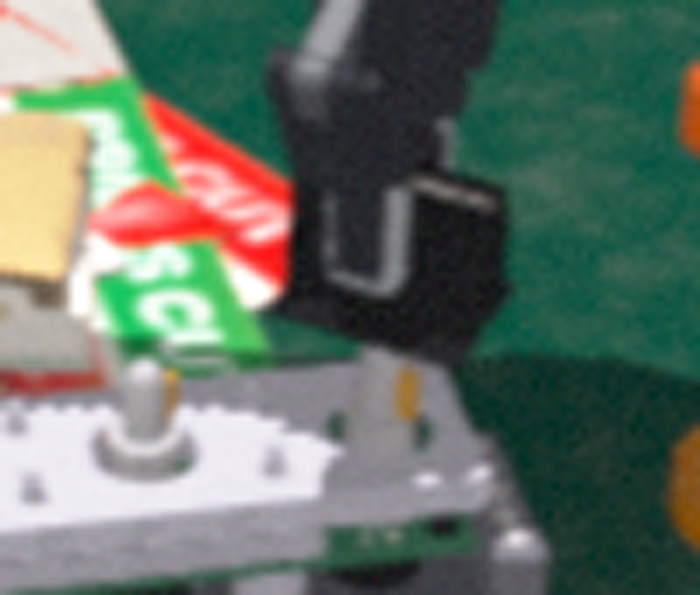

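View pics/y1.png

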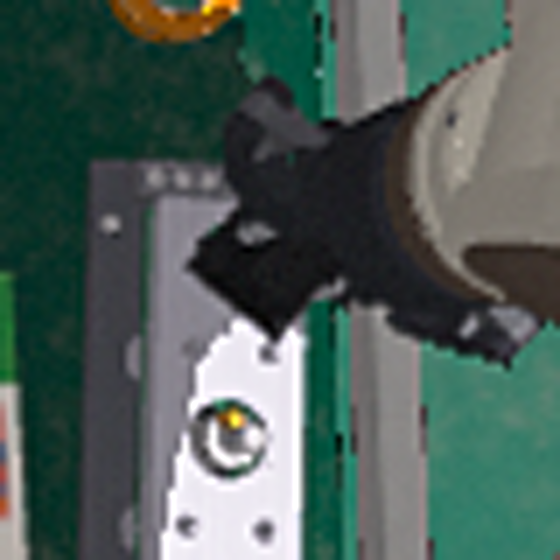

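Run:
```python
from h import *
t=cv2.imread("pics/y_t.png")[:,:,::-1].astype(float);s=cv2.imread("pics/y_s.png")[:,:,::-1].astype(float)
g=lambda x:np.clip(x*2.5,0,255).astype(np.uint8)
crop(g(s),305,260,347,296,18,"pics/z2.png");crop(g(t),403,208,431,234,22,"pics/z1.png")
```

```text
(no output)
```

View pics/z2.png

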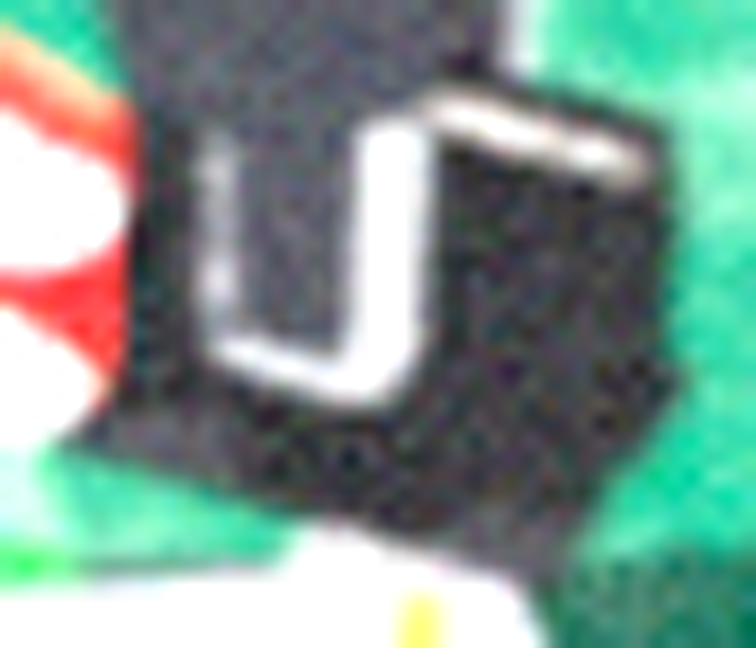

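View pics/z1.png

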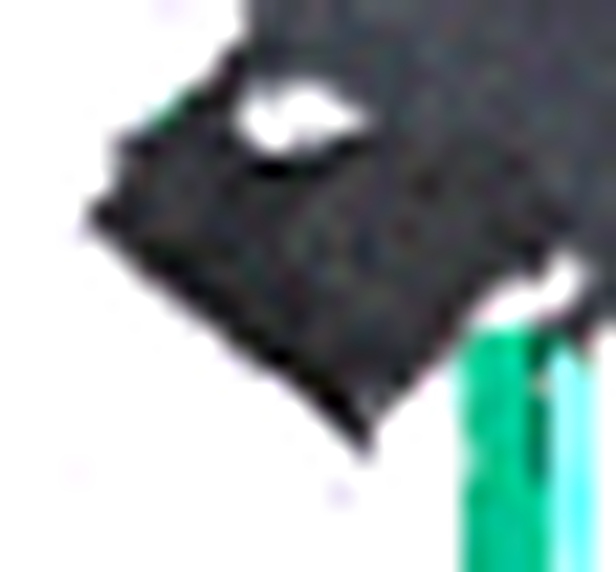

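Run:
```python
from h import *
f=lambda o,k,x,y:(o[0]+(x+.5)/k-.5,o[1]+(y+.5)/k-.5)
T=[f((403,208),22,*p) for p in((85,215),(370,458))]; S=[f((305,260),18,*p) for p in((62,447),(565,583))]
for z in(.103,.105,.107):
    a,b=[onz("top",*p,z) for p in T]; c,d=[onz("side",*p,z) for p in S]
    v=a-b; th=np.arctan2(v[1],v[0]); w=d-c; ph=np.arctan2(w[1],w[0])
    print(z,"top n-dir",np.degrees(th).round(1),np.linalg.norm(v).round(4),"side e-dir",np.degrees(ph).round(1),np.linalg.norm(w).round(4))
    ph2=np.radians(-42)
    e=np.array([np.cos(ph2),np.sin(ph2),0]);n=np.array([-e[1],e[0],0])
    print("centre top",((a+b)/2+.030*e).round(4),"side",((c+d)/2+.023*n).round(4), "common corner top",b.round(4),"side",c.round(4))
X,g=tri(T[1],S[0]);print(X,g)
```

```text
0.103 top n-dir 48.3 0.046 side e-dir -38.4 0.0601
centre top [ 0.5514 -0.1939  0.103 ] side [ 0.5548 -0.1867  0.103 ] common corner top [ 0.5138 -0.191   0.103 ] side [ 0.5159 -0.1851  0.103 ]
0.105 top n-dir 48.3 0.0459 side e-dir -38.4 0.06
centre top [ 0.5513 -0.1932  0.105 ] side [ 0.5539 -0.1892  0.105 ] common corner top [ 0.5137 -0.1903  0.105 ] side [ 0.515  -0.1877  0.105 ]
0.107 top n-dir 48.3 0.0458 side e-dir -38.4 0.0598
centre top [ 0.5511 -0.1925  0.107 ] side [ 0.553  -0.1918  0.107 ] common corner top [ 0.5135 -0.1896  0.107 ] side [ 0.5142 -0.1903  0.107 ]
[ 0.51393373 -0.18979775  0.10661358] 0.0007473706868943061
```

```bash
python3 -m pendant '[[[1,3.2,0,0,0,0,0],[1,3.2,0,5,0,0,0],[1,3.2,0,9,0,0,0],[1,3.2,0,9,0,0,0],[1,3.2,0,9,0,0,0],[1,3.2,0,9,0,0,0]]]'; python3 -m pendant '[[[1,0,0,3,0,0,0],[1,0,0,6,0,0,0],[1,0,0,8,0,0,0],[1,0,0,8,0,0,0],[1,0,0,8,0,0,0]]]'
python3 - <<'E'
from h import *
s=arm.capture("side")
crop(s,270,240,370,325,7,"pics/aa2.png")
E
```

```text
t: 28.1
position: [0.5464, -0.1901, 0.1253]
eef_rot: [0.358, 0.934, 0.0, 0.0]
contact_force: [-0.3, -0.1, -0.1]
width: 0.0251
t: 28.6
position: [0.5463, -0.19, 0.1172]
eef_rot: [0.358, 0.934, 0.0, -0.0]
contact_force: [-0.4, 0.4, -0.3]
width: 0.0248
```

View pics/aa2.png

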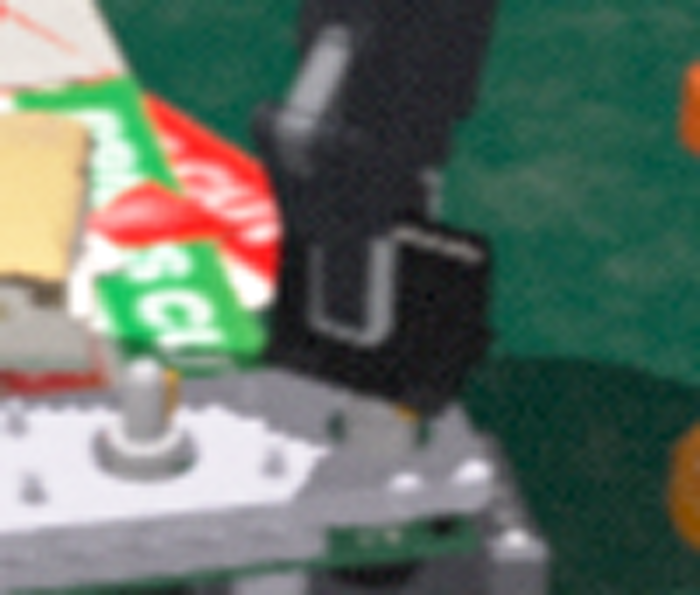

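```bash
python3 -m pendant '[[[1,0,0,3,0,0,0],[1,0,0,5,0,0,0],[1,0,0,5,0,0,0],[1,0,0,5,0,0,0]]]'; python3 -m pendant '[[[1,0,0,2,0,0,0],[1,0,0,4,0,0,0],[1,0,0,4,0,0,0],[1,0,0,4,0,0,0]]]'
```

```text
t: 29.05
position: [0.5463, -0.19, 0.1122]
eef_rot: [0.358, 0.934, 0.0, -0.0]
contact_force: [-0.0, 0.1, -0.5]
width: 0.0249
t: 29.45
position: [0.5463, -0.19, 0.1082]
eef_rot: [0.358, 0.934, 0.0, -0.0]
contact_force: [0.1, -0.4, -0.1]
width: 0.0248
```

```bash
python3 -m pendant '[[[1,0,0,3,0,0,0],[1,0,0,6,0,0,0],[1,0,0,9,0,0,0],[1,0,0,9,0,0,0],[1,0,0,9,0,0,0]]]'; python3 -m pendant '[[[1,0,0,1.5,0,0,0],[1,0,0,3,0,0,0],[1,0,0,3,0,0,0],[1,0,0,3,0,0,0]]]'
```

```text
t: 29.95
position: [0.5463, -0.19, 0.0992]
eef_rot: [0.358, 0.934, -0.0, -0.0]
contact_force: [0.2, -0.2, -1.2]
width: 0.0251
t: 30.35
position: [0.5465, -0.1901, 0.0969]
eef_rot: [0.358, 0.934, -0.0, 0.0]
contact_force: [-1.5, 0.9, 4.8]
width: 0.0248
```

```bash
python3 -m pendant '[[[1,0,0,-2,0,0,0],[1,-0.04,-0.5,-2,0,0,-0.15],[1,-0.13,-0.93,-2,0,0,-0.29],[1,-0.28,-1.3,-2,0,0,-0.42],[1,-0.45,-1.62,-2,0,0,-0.54],[1,-0.68,-1.97,-2,0,0,-0.665],[1,-0.68,-1.97,-2,0,0,-0.665],[1,-0.68,-1.97,-2,0,0,-0.665],[1,-0.68,-1.97,-2,0,0,-0.665]]]'; python3 go.py 0.549 -0.1916 0.13 86.1
python3 - <<'E'
from h import *
s=arm.capture("side");t=arm.capture("top")
crop(s,270,240,370,325,7,"pics/ab2.png");crop(t,380,180,460,260,7,"pics/ab1.png")
E
```

```text
t: 31.25
position: [0.5455, -0.192, 0.0981]
eef_rot: [0.035, 0.999, 0.0, -0.0]
contact_force: [-0.9, -0.1, -0.1]
width: 0.0251
shift mm [ -3.4   0.6 -31.9] turn [ 0.     -0.0002 -0.0025]
shift mm [ -3.4   0.6 -31.9] turn [-3.0000e-04 -0.0000e+00  3.1391e+00]
pos [ 0.5455 -0.192   0.0981] toolY yaw 85.96 q [-0.34  0.15 -0.04  1.38 -0.   -0.27] w 0.0251 F [-0.9 -0.1 -0.1] t 31.25
```

View pics/ab2.png

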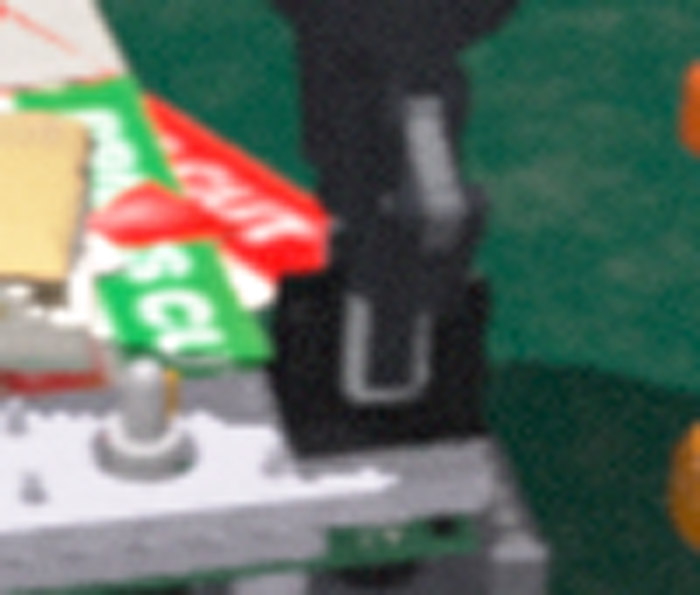

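View pics/ab1.png

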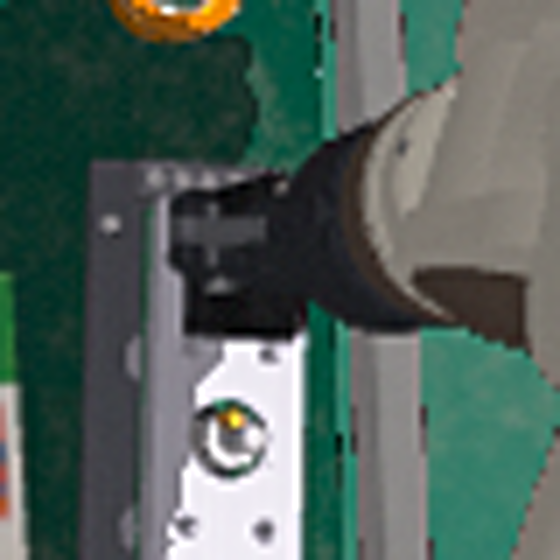

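```bash
python3 -m pendant '[[[1,0,-0.16,0,0,0,-0.055],[1,0,-0.16,0,0,0,-0.055],[1,0,-0.16,0,0,0,-0.055],[1,0,0,0,0,0,-0.003],[1,0,0,2,0,0,-0.003],[1,0,0,4,0,0,-0.003],[1,0,0,4,0,0,-0.003],[1,0,0,4,0,0,-0.003]]]'; python3 go.py 0.549 -0.1916 0.13 86.1
```

```text
t: 32.15
position: [0.5458, -0.1919, 0.0967]
eef_rot: [0.032, 0.999, -0.0, 0.001]
contact_force: [-5.4, 2.7, 16.4]
width: 0.0254
shift mm [ -3.2   0.5 -33.3] turn [-0.0003  0.0023  0.0038]
shift mm [ -3.2   0.5 -33.3] turn [-3.6000e-03 -5.0000e-04 -3.1378e+00]
pos [ 0.5458 -0.1919  0.0967] toolY yaw 86.32 q [-0.34  0.15 -0.05  1.38  0.   -0.27] w 0.0254 F [-5.4  2.7 16.4] t 32.15
```

```bash
python3 -m pendant '[[[1,0,0,-2,0,0,0],[0.4,0,0,-3,0,0,0],[0.4,0,0,-3,0,0,0],[0.4,0,0,-3,0,0,0],[0.4,0,0,-3,0,0,0]]]'; python3 -m pendant '[[[0.4,0,0,-40,0,0,0],[0.4,0,0,-80,0,0,0],[0.4,0,0,-110,0,0,0],[0.4,0,0,-110,0,0,0],[0.4,0,0,-110,0,0,0]]]'
python3 - <<'E'
from h import *
s=arm.capture("side");t=arm.capture("top");cv2.imwrite("pics/ac_t.png",t[:,:,::-1]);cv2.imwrite("pics/ac_s.png",s[:,:,::-1])
crop(s,225,240,365,345,5.5,"pics/ac2.png");crop(t,380,180,440,290,5.4,"pics/ac1.png");crop(t,160,180,240,265,7,"pics/ac3.png")
E
python3 go.py 0.4875 0.4565 0.15 73
```

```text
t: 32.65
position: [0.5455, -0.1919, 0.0969]
eef_rot: [0.032, 0.999, 0.0, -0.0]
contact_force: [0.0, -0.2, 0.3]
width: 0.0515
t: 33.15
position: [0.5458, -0.1921, 0.2075]
eef_rot: [0.032, 0.999, -0.0, 0.0]
contact_force: [0.5, 0.2, -0.6]
width: 0.051
shift mm [ 99.4 643.2  56.4] turn [ 0.0004 -0.0019  0.2319]
shift mm [ 99.4 643.2  56.4] turn [ 2.8000e-03  5.0000e-04 -2.9097e+00]
pos [ 0.5452 -0.1918  0.2058] toolY yaw 86.29 q [-0.34  0.14  0.16  1.59  0.   -0.27] w 0.0508 F [-0.7 -0.4  0.3] t 33.25
```

View pics/ac2.png

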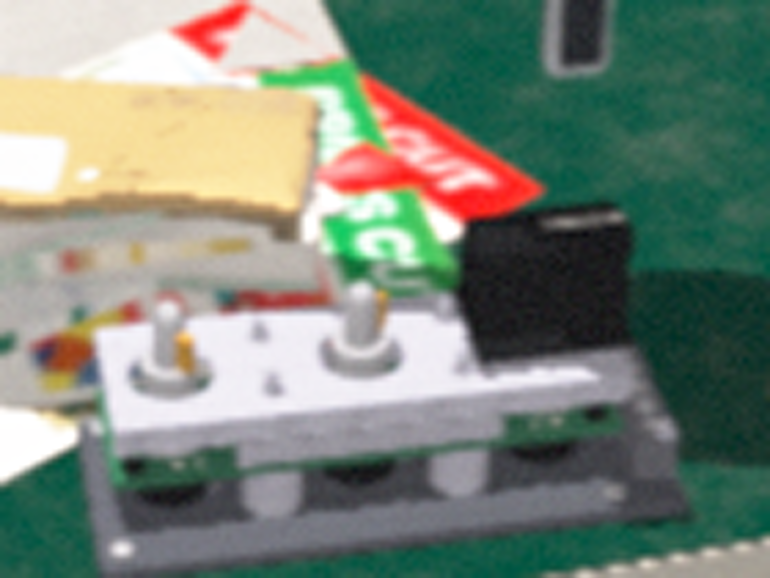

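View pics/ac1.png

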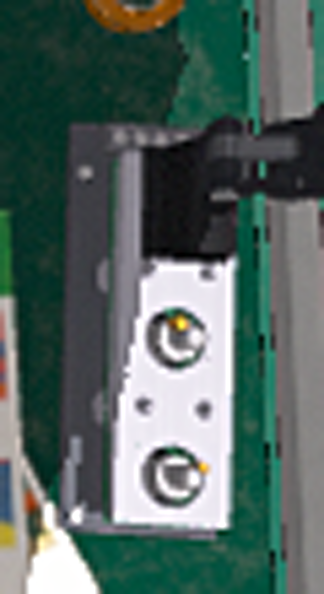

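View pics/ac3.png

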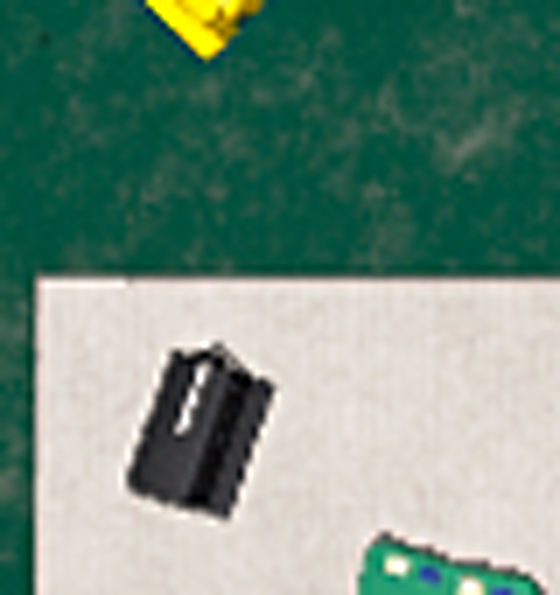

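```bash
python3 go.py 0.4898 0.4565 0.13 72.5
```

```text
shift mm [ 97.1 643.3  76.4] turn [ 0.0003 -0.0019  0.2407]
shift mm [ 97.1 643.3  76.4] turn [ 2.8000e-03  5.0000e-04 -2.9009e+00]
pos [ 0.5452 -0.1918  0.2058] toolY yaw 86.29 q [-0.34  0.14  0.16  1.59  0.   -0.27] w 0.0508 F [-0.7 -0.4  0.3] t 33.25
```

```bash
python3 -m pendant '[[[0.25,97,643,0,0,0,0.241],[0.25,97,643,0,0,0,0.241],[0.25,97,643,0,0,0,0.241],[0.25,97,643,0,0,0,0.241],[0.25,97,643,0,0,0,0.241],[0.25,97,643,0,0,0,0.241],[0.25,97,643,0,0,0,0.241],[0.25,97,643,0,0,0,0.241],[0.25,97,643,0,0,0,0.241],[0.25,97,643,0,0,0,0.241],[0.25,97,643,0,0,0,0.241],[0.25,97,643,0,0,0,0.241],[0.25,97,643,0,0,0,0.241],[0.25,97,643,40,0,0,0.241],[0.25,97,643,76,0,0,0.241],[0.25,97,643,76,0,0,0.241],[0.25,97,643,76,0,0,0.241],[0.25,97,643,76,0,0,0.241],[0.25,97,643,76,0,0,0.241]]]'; python3 go.py 0.4898 0.4565 0.031 72.5
python3 - <<'E'
from h import *
s=arm.capture("side")
crop(s,190,120,300,215,6,"pics/ad2.png")
E
```

```text
t: 35.15
position: [0.4912, 0.4562, 0.1338]
eef_rot: [0.153, 0.988, 0.001, 0.001]
contact_force: [0.8, 0.1, 0.5]
width: 0.0637
shift mm [  1.6  -0.5 102.8] turn [ 0.003   0.0017 -0.001 ]
shift mm [  1.6  -0.5 102.8] turn [ 2.6000e-03 -4.7000e-03  3.1406e+00]
pos [0.4912 0.4562 0.1338] toolY yaw 72.45 q [0.75 0.36 0.29 1.49 0.   1.05] w 0.0637 F [0.8 0.1 0.5] t 35.15
```

View pics/ad2.png

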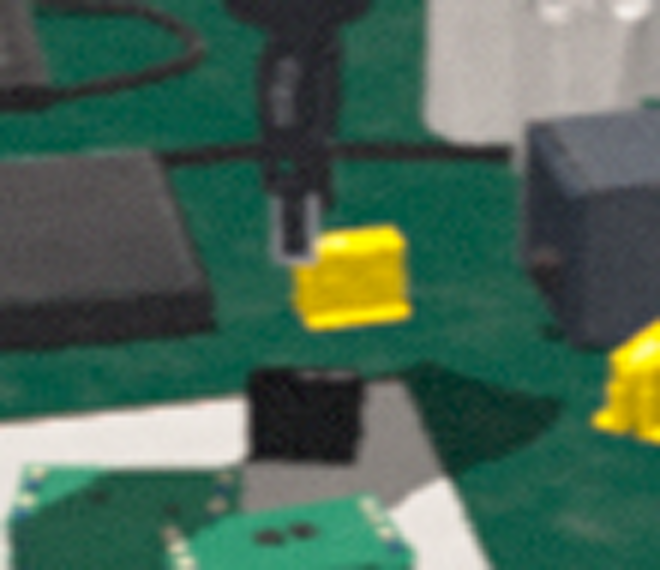

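```bash
python3 -m pendant '[[[0.25,0,0,40,0,0,0],[0.25,0,0,80,0,0,0],[0.25,0,0,99,0,0,0],[0.25,0,0,99,0,0,0],[0.25,0,0,99,0,0,0],[1,0,0,99,0,0,0],[1,0,0,99,0,0,0],[1,0,0,99,0,0,0],[1,0,0,99,0,0,0],[1,0,0,99,0,0,0],[1,0,0,99,0,0,0],[1,0,0,99,0,0,0]]]'; python3 -m pendant '[[[1,0,0,-40,0,0,0],[1,0,0,-80,0,0,0],[1,0,0,-120,0,0,0],[1,0,0,-150,0,0,0],[1,0,0,-150,0,0,0],[1,0,0,-150,0,0,0]]]'; python3 go.py 0.405 -0.182 0.18 33
python3 - <<'E'
from h import *
s=arm.capture("side");t=arm.capture("top")
crop(s,190,80,290,175,6,"pics/ae2.png");crop(t,370,180,440,290,5.4,"pics/ae1.png")
E
```

```text
t: 36.4
position: [0.4911, 0.4566, 0.0341]
eef_rot: [0.152, 0.988, 0.001, 0.001]
contact_force: [0.5, -1.3, 6.4]
width: 0.0252
t: 37.0
position: [0.4906, 0.4562, 0.183]
eef_rot: [0.152, 0.988, 0.001, 0.0]
contact_force: [-0.7, -0.2, -1.7]
width: 0.0249
shift mm [-110.5 -634.4    2.2] turn [1.60e-03 3.00e-04 6.89e-01]
shift mm [-110.5 -634.4    2.2] turn [-4.0000e-04  2.1000e-03 -2.4525e+00]
pos [0.4906 0.4562 0.183 ] toolY yaw 72.48 q [ 0.75  0.37  0.39  1.59 -0.    1.05] w 0.0249 F [-0.7 -0.2 -1.7] t 37.0
```

View pics/ae2.png

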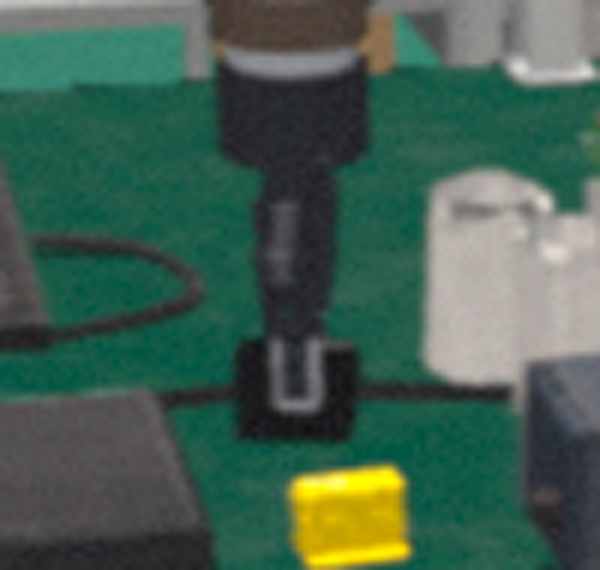

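View pics/ae1.png

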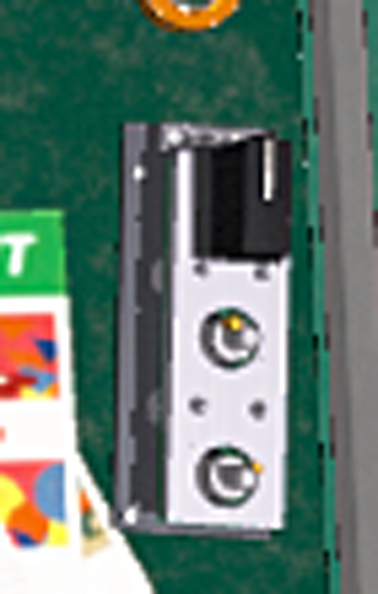

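```bash
python3 go.py 0.405 -0.1824 0.145 34; python3 -m pendant '[[[1,-110.5,-634.8,0,0,0,0.672],[1,-110.5,-634.8,0,0,0,0.672],[1,-110.5,-634.8,0,0,0,0.672],[1,-110.5,-634.8,0,0,0,0.672],[1,-110.5,-634.8,0,0,0,0.672],[1,-110.5,-634.8,0,0,0,0.672],[1,-110.5,-634.8,0,0,0,0.672],[1,-110.5,-634.8,0,0,0,0.672],[1,-110.5,-634.8,0,0,0,0.672],[1,-110.5,-634.8,0,0,0,0.672],[1,-110.5,-634.8,0,0,0,0.672],[1,-110.5,-634.8,0,0,0,0.672],[1,-110.5,-634.8,0,0,0,0.672],[1,-110.5,-634.8,0,0,0,0.672],[1,-110.5,-634.8,20,0,0,0.672],[1,-110.5,-634.8,42,0,0,0.672],[1,-110.5,-634.8,42,0,0,0.672],[1,-110.5,-634.8,42,0,0,0.672],[1,-110.5,-634.8,42,0,0,0.672],[1,-110.5,-634.8,42,0,0,0.672]]]'; python3 go.py 0.405 -0.1824 0.13 34
python3 - <<'E'
from h import *
s=arm.capture("side");t=arm.capture("top");cv2.imwrite("pics/af_t.png",t[:,:,::-1]);cv2.imwrite("pics/af_s.png",s[:,:,::-1])
g=lambda x:np.clip(x.astype(float)*2.2,0,255).astype(np.uint8)
crop(g(s),225,260,285,320,10,"pics/af2.png");crop(g(t),395,250,440,295,13,"pics/af1.png");crop(t,380,190,440,290,6,"pics/af3.png")
E
```

```text
shift mm [-111.  -634.1   36.8] turn [-1.900e-03 -4.000e-04  6.716e-01]
shift mm [-111.  -634.1   36.8] turn [ 5.00e-04 -2.40e-03 -2.47e+00]
pos [0.4901 0.4557 0.1809] toolY yaw 72.48 q [0.75 0.37 0.39 1.59 0.   1.05] w 0.0251 F [-0.6 -0.5 -1.6] t 37.1
t: 39.1
position: [0.4051, -0.1826, 0.1412]
eef_rot: [0.469, 0.883, 0.0, 0.001]
contact_force: [-0.1, -0.0, -1.6]
width: 0.0251
shift mm [ 0.2  0.  11.2] turn [0.0007 0.0011 0.0001]
shift mm [ 0.2  0.  11.2] turn [-1.7000e-03  1.1000e-03 -3.1415e+00]
pos [ 0.4051 -0.1826  0.1412] toolY yaw 34.0 q [-0.42 -0.18 -0.28  1.47 -0.    0.55] w 0.0251 F [-0.1 -0.  -1.6] t 39.1
```

View pics/af2.png

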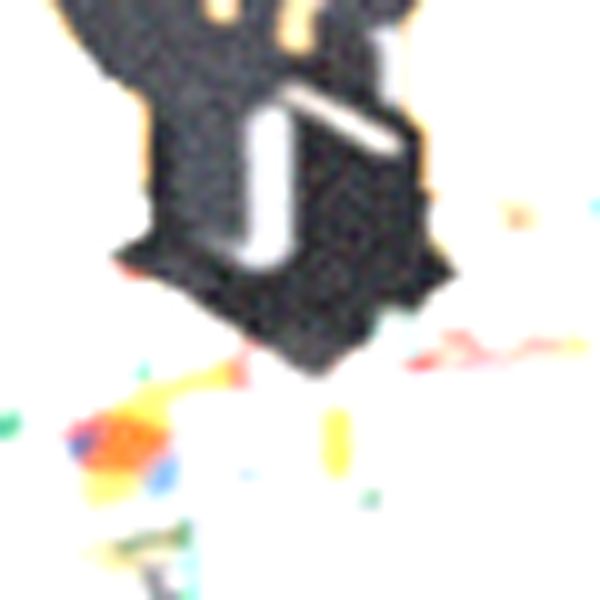

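View pics/af1.png

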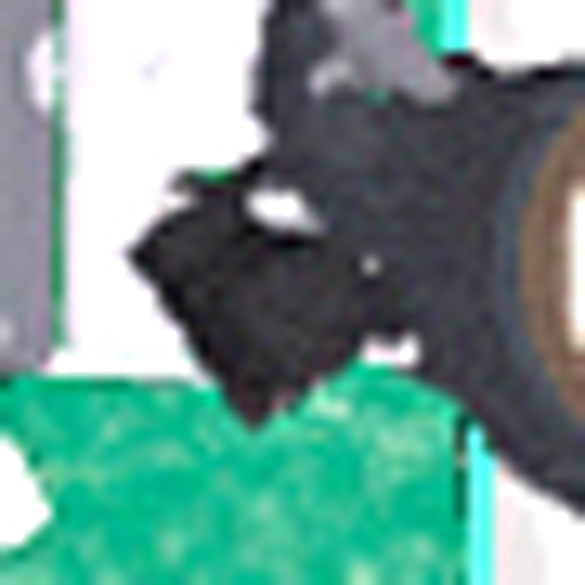

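Run:
```python
from h import *
f=lambda o,k,x,y:(o[0]+(x+.5)/k-.5,o[1]+(y+.5)/k-.5)
T=[f((395,250),13,*p) for p in((127,252),(252,434))]; S=[f((225,260),10,*p) for p in((110,255),(315,379),(457,271))]
X,g=tri(T[1],S[0]);print("corner",X.round(4),g)
for z in(.108,.11,.112):
    a,b=[onz("top",*p,z) for p in T]; c,d,r=[onz("side",*p,z) for p in S]
    v=a-b;w=d-c
    print(z,"n-dir",np.degrees(np.arctan2(v[1],v[0])).round(1),np.linalg.norm(v).round(4),"e-dir",np.degrees(np.arctan2(w[1],w[0])).round(1),np.linalg.norm(w).round(4))
    p=np.radians(-56);e=np.array([np.cos(p),np.sin(p),0]);n=np.array([-e[1],e[0],0])
    ct=(a+b)/2+.030*e; cs=(c+r)/2; cs2=(c+d)/2+.023*n
    dt=ct[:2]-[.4060,-.1801]; 
    for nm,cc,o in(("top",ct,[.4060,-.1801]),("side diag",cs,[.4069,-.1791]),("side edge",cs2,[.4069,-.1791])):
        dd=cc[:2]-o; print("  ",nm,cc.round(4),"along e",(dd@e[:2]*1e3).round(1),"along n",(dd@n[:2]*1e3).round(1))
```

```text
corner [ 0.3683 -0.166   0.1129] 0.0025034175501632188
0.108 n-dir 33.0 0.0447 e-dir -56.9 0.0588
   top [ 0.4023 -0.1802  0.108 ] along e -2.0 along n -3.1
   side diag [ 0.404  -0.1704  0.108 ] along e -8.8 along n 2.5
   side edge [ 0.4056 -0.1713  0.108 ] along e -7.1 along n 3.3
0.11 n-dir 33.0 0.0446 e-dir -56.9 0.0586
   top [ 0.4024 -0.1795  0.11  ] along e -2.5 along n -2.7
   side diag [ 0.4035 -0.1731  0.11  ] along e -6.9 along n 0.6
   side edge [ 0.4052 -0.174   0.11  ] along e -5.2 along n 1.5
0.112 n-dir 33.0 0.0445 e-dir -56.9 0.0584
   top [ 0.4025 -0.1788  0.112 ] along e -3.0 along n -2.2
   side diag [ 0.403  -0.1757  0.112 ] along e -5.0 along n -1.3
   side edge [ 0.4048 -0.1766  0.112 ] along e -3.3 along n -0.4
```

```bash
python3 -m pendant '[[[1,-3.3,1.3,0,0,0,0],[1,-3.3,1.3,5,0,0,0],[1,-3.3,1.3,9,0,0,0],[1,-3.3,1.3,9,0,0,0],[1,-3.3,1.3,9,0,0,0],[1,-3.3,1.3,9,0,0,0],[1,-3.3,1.3,9,0,0,0]]]'
python3 - <<'E'
from h import *
s=arm.capture("side");t=arm.capture("top");cv2.imwrite("pics/ag_t.png",t[:,:,::-1]);cv2.imwrite("pics/ag_s.png",s[:,:,::-1])
g=lambda x:np.clip(x.astype(float)*2.2,0,255).astype(np.uint8)
crop(g(s),225,260,285,320,10,"pics/ag2.png");crop(s,225,260,285,320,10,"pics/ag4.png");crop(g(t),395,250,440,295,13,"pics/ag1.png")
E
```

```text
t: 39.9
position: [0.4076, -0.1847, 0.1314]
eef_rot: [0.47, 0.883, -0.0, 0.0]
contact_force: [-0.8, -0.2, -1.1]
width: 0.0246
```

View pics/ag2.png

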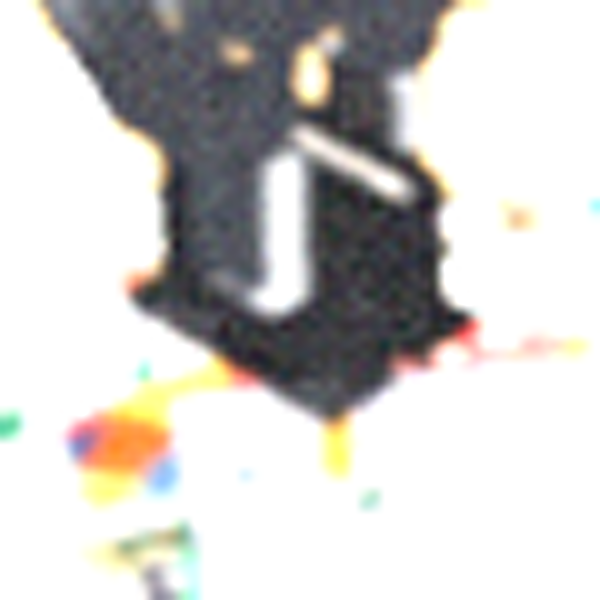

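View pics/ag1.png

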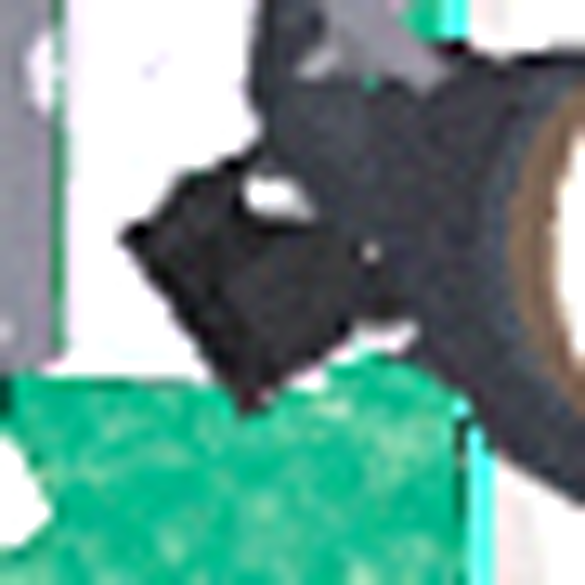

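View pics/ag4.png

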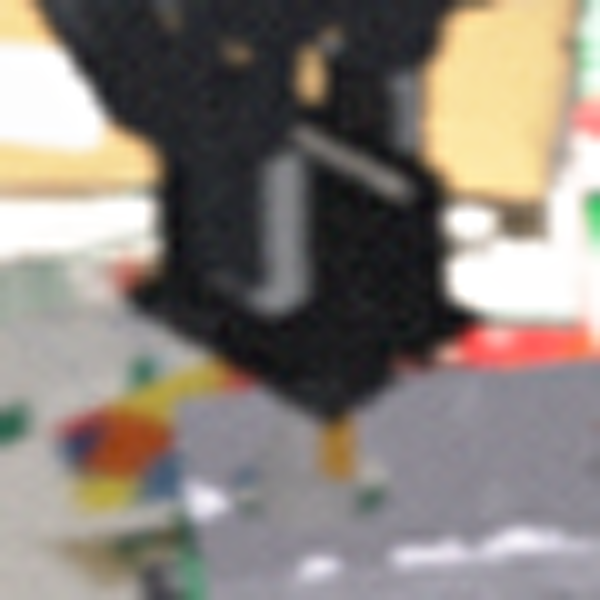

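```bash
cat > kn.py <<'E'
from h import *
f=lambda o,k,x,y:(o[0]+(x+.5)/k-.5,o[1]+(y+.5)/k-.5)
def go(Tp,Sp,zs,yaw,ot,os):
    T=[f((395,250),13,*p) for p in Tp]; S=[f((225,260),10,*p) for p in Sp]
    X,g=tri(T[1],S[0]);print("corner",X.round(4),g)
    for z in zs:
        a,b=[onz("top",*p,z) for p in T]; c,d,r=[onz("side",*p,z) for p in S]
        v=a-b;w=d-c
        print(z,"n-dir",np.degrees(np.arctan2(v[1],v[0])).round(1),np.linalg.norm(v).round(4),"e-dir",np.degrees(np.arctan2(w[1],w[0])).round(1),np.linalg.norm(w).round(4))
        p=np.radians(yaw);e=np.array([np.cos(p),np.sin(p),0]);n=np.array([-e[1],e[0],0])
        for nm,cc,o in(("top",(a+b)/2+.030*e,ot),("side diag",(c+r)/2,os),("side edge",(c+d)/2+.023*n,os)):
            dd=cc[:2]-o; print("  ",nm,cc.round(4),"along e",(dd@e[:2]*1e3).round(1),"along n",(dd@n[:2]*1e3).round(1))
if __name__=="__main__":
    go(((118,235),(246,418)),((124,287),(335,424),(473,325)),(.100,.102,.104),-56,[.4060,-.1801],[.4069,-.1791])
E
python3 kn.py; python3 go.py 0.405 -0.1824 0.13 34
```

```text
corner [ 0.3709 -0.1674  0.1056] 0.0019936043677545178
0.1 n-dir 33.5 0.0455 e-dir -58.6 0.0624
   top [ 0.4054 -0.1815  0.1   ] along e 0.8 along n -1.3
   side diag [ 0.406  -0.1745  0.1   ] along e -4.3 along n 1.8
   side edge [ 0.4084 -0.1739  0.1   ] along e -3.5 along n 4.1
0.102 n-dir 33.5 0.0455 e-dir -58.6 0.0622
   top [ 0.4055 -0.1808  0.102 ] along e 0.3 along n -0.8
   side diag [ 0.4055 -0.1772  0.102 ] along e -2.4 along n -0.1
   side edge [ 0.4079 -0.1765  0.102 ] along e -1.6 along n 2.3
0.104 n-dir 33.5 0.0454 e-dir -58.6 0.062
   top [ 0.4056 -0.1801  0.104 ] along e -0.2 along n -0.4
   side diag [ 0.405  -0.1798  0.104 ] along e -0.5 along n -1.9
   side edge [ 0.4075 -0.1791  0.104 ] along e 0.3 along n 0.5
shift mm [ 3.3 -0.9  1.4] turn [ 0.0001  0.0002 -0.0004]
shift mm [ 3.3 -0.9  1.4] turn [ 3.0000e-04 -1.0000e-04  3.1412e+00]
pos [ 0.4076 -0.1847  0.1314] toolY yaw 33.98 q [-0.43 -0.17 -0.29  1.45 -0.    0.55] w 0.0253 F [-0.3  0.  -1. ] t 40.0
```

```bash
python3 -m pendant '[[[1,0,0.4,3,0,0,0],[1,0,0.4,7,0,0,0],[1,0,0.4,10,0,0,0],[1,0,0.4,10,0,0,0],[1,0,0.4,10,0,0,0]]]';python3 -m pendant '[[[1,0,0,2,0,0,0],[1,0,0,4,0,0,0],[1,0,0,4,0,0,0],[1,0,0,4,0,0,0]]]'
```

```text
t: 40.5
position: [0.4078, -0.1844, 0.1212]
eef_rot: [0.47, 0.883, -0.0, -0.0]
contact_force: [0.7, 0.0, -0.3]
width: 0.025
t: 40.9
position: [0.4079, -0.1844, 0.1173]
eef_rot: [0.47, 0.883, 0.0, -0.0]
contact_force: [0.1, 0.2, -1.3]
width: 0.0254
```

```bash
python3 -m pendant '[[[1,0,0,2,0,0,0],[1,0,0,4,0,0,0],[1,0,0,4,0,0,0],[1,0,0,4,0,0,0]]]'
```

```text
t: 41.3
position: [0.4078, -0.1844, 0.1132]
eef_rot: [0.47, 0.883, -0.0, -0.0]
contact_force: [0.3, -0.4, -0.8]
width: 0.0251
```

```bash
python3 -m pendant '[[[1,0,0,2,0,0,0],[1,0,0,4,0,0,0],[1,0,0,4,0,0,0],[1,0,0,4,0,0,0]]]'; python3 go.py 0.405 -0.1824 0.13 34
python3 - <<'E'
from h import *
s=arm.capture("side")
crop(s,225,260,285,330,8,"pics/ah4.png")
E
```

```text
t: 41.7
position: [0.4079, -0.1844, 0.1092]
eef_rot: [0.47, 0.883, -0.0, -0.0]
contact_force: [0.0, 1.2, -1.1]
width: 0.025
shift mm [  3.3  -1.2 -20.8] turn [-0.0001 -0.0001 -0.0004]
shift mm [  3.3  -1.2 -20.8] turn [-2.0000e-04  1.0000e-04  3.1412e+00]
pos [ 0.4079 -0.1844  0.1092] toolY yaw 33.98 q [-0.42 -0.17 -0.33  1.41 -0.    0.55] w 0.025 F [ 0.   1.2 -1.1] t 41.7
```

View pics/ah4.png

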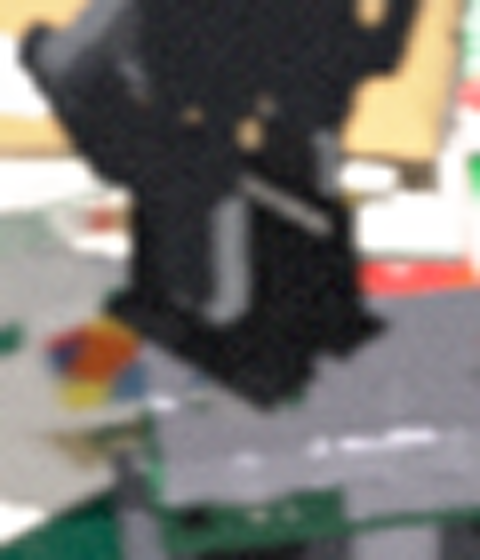

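```bash
python3 -m pendant '[[[1,0,0,3,0,0,0],[1,0,0,6,0,0,0],[1,0,0,8,0,0,0],[1,0,0,8,0,0,0],[1,0,0,8,0,0,0]]]'; python3 -m pendant '[[[1,0,0,2,0,0,0],[1,0,0,4,0,0,0],[1,0,0,4,0,0,0],[1,0,0,4,0,0,0]]]'
```

```text
t: 42.25
position: [0.4079, -0.1844, 0.1012]
eef_rot: [0.47, 0.883, -0.0, -0.0]
contact_force: [0.2, -0.6, -1.7]
width: 0.0251
t: 42.65
position: [0.4079, -0.1844, 0.0972]
eef_rot: [0.47, 0.883, 0.0, -0.0]
contact_force: [-0.1, -0.6, 0.1]
width: 0.0249
```

```bash
python3 -m pendant '[[[1,0,0,1,0,0,0],[1,0,0,2,0,0,0],[1,0,0,2,0,0,0],[1,0,0,2,0,0,0]]]'
```

```text
t: 43.05
position: [0.4081, -0.1846, 0.0965]
eef_rot: [0.47, 0.883, 0.0, 0.001]
contact_force: [-3.0, 0.8, 9.7]
width: 0.0252
```

```bash
python3 -m pendant '[[[1,0,0,-2,0,0,0],[1,0.04,0.49,-2,0,0,-0.14],[1,0.15,0.98,-2,0,0,-0.28],[1,0.33,1.44,-2,0,0,-0.42],[1,0.58,1.86,-2,0,0,-0.56],[1,0.89,2.25,-2,0,0,-0.7],[1,1.25,2.59,-2,0,0,-0.84],[1,1.41,2.7,-2,0,0,-0.96],[1,1.41,2.7,-2,0,0,-0.96],[1,1.41,2.7,-2,0,0,-0.96],[1,1.27,2.6,-2,0,0,-0.909],[1,1.27,2.6,-2,0,0,-0.909],[1,1.27,2.6,-2,0,0,-0.909]]]'; python3 go.py 0.405 -0.1824 0.13 86.1
python3 - <<'E'
from h import *
s=arm.capture("side");t=arm.capture("top")
crop(s,225,250,295,330,8,"pics/ai2.png");crop(t,380,190,440,290,6,"pics/ai1.png")
E
```

```text
t: 44.35
position: [0.4094, -0.1819, 0.0973]
eef_rot: [0.035, 0.999, 0.0, 0.0]
contact_force: [0.7, -1.6, -1.0]
width: 0.0252
shift mm [  4.4  -0.8 -32.7] turn [ 0.0002  0.0001 -0.001 ]
shift mm [  4.4  -0.8 -32.7] turn [ 2.0000e-04 -3.0000e-04  3.1406e+00]
pos [ 0.4094 -0.1819  0.0973] toolY yaw 86.04 q [-0.42 -0.16 -0.35  1.38  0.   -0.35] w 0.0252 F [ 0.7 -1.6 -1. ] t 44.35
```

View pics/ai2.png

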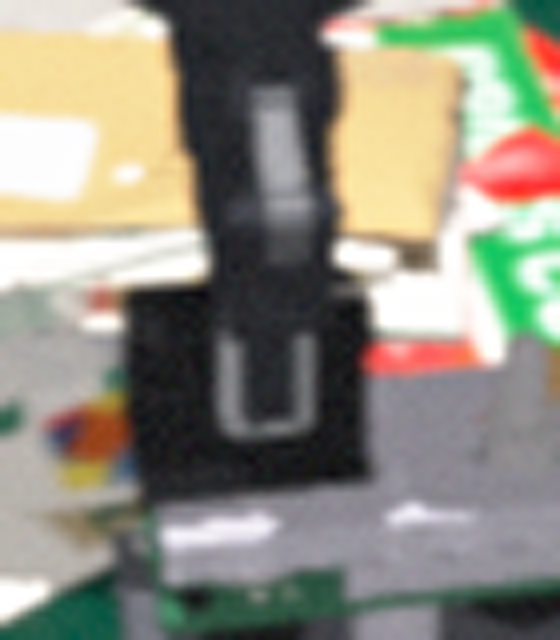

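View pics/ai1.png

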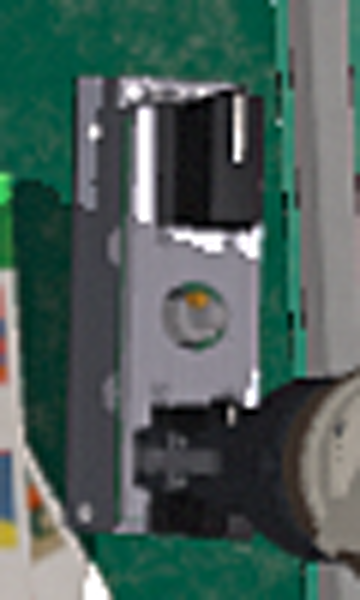

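Pointing right; press down once more, release and lift.

```bash
python3 -m pendant '[[[1,0,0,2,0,0,0],[1,0,0,4,0,0,0],[1,0,0,4,0,0,0],[1,0,0,1,0,0,0],[0.4,0,0,1,0,0,0],[0.4,0,0,1,0,0,0],[0.4,0,0,1,0,0,0],[0.4,0,0,1,0,0,0]]]'; python3 -m pendant '[[[0.4,0,0,-40,0,0,0],[0.4,0,0,-80,0,0,0],[0.4,0,0,-130,0,0,0],[0.4,0,0,-150,0,0,0],[0.4,0,0,-150,0,0,0]]]'; python3 -m pendant '[[[0.4,0,50,-150,0,0,0],[0.4,0,100,-150,0,0,0],[0.4,0,150,0,0,0,0],[0.4,0,200,0,0,0,0],[0.4,0,250,0,0,0,0],[0.4,0,300,0,0,0,0],[0.4,0,300,0,0,0,0],[0.4,0,300,0,0,0,0]]]'
python3 - <<'E'
from h import *
s=arm.capture("side");t=arm.capture("top");cv2.imwrite("pics/fin_t.png",t[:,:,::-1]);cv2.imwrite("pics/fin_s.png",s[:,:,::-1])
crop(s,225,240,365,345,5.5,"pics/aj2.png");crop(t,380,180,440,290,5.4,"pics/aj1.png")
E
```

```text
t: 45.25
position: [0.4092, -0.1818, 0.0959]
eef_rot: [0.034, 0.999, 0.0, -0.0]
contact_force: [-0.3, 0.9, -0.0]
width: 0.0513
t: 45.75
position: [0.4104, -0.1824, 0.2494]
eef_rot: [0.034, 0.999, -0.001, 0.002]
contact_force: [-0.0, 0.2, -0.9]
width: 0.0512
t: 46.55
position: [0.4292, 0.1205, 0.2439]
eef_rot: [0.033, 0.999, -0.0, -0.001]
contact_force: [-0.7, -0.2, 0.7]
width: 0.051
```

View pics/aj2.png

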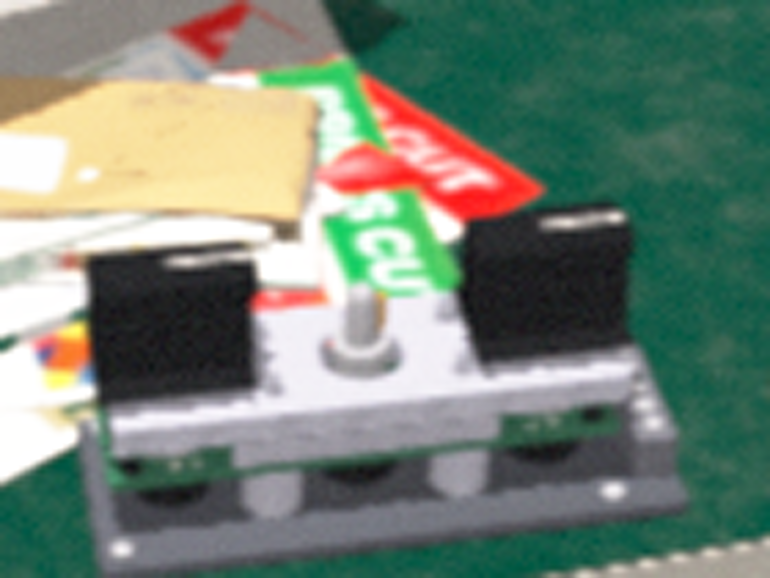

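View pics/aj1.png

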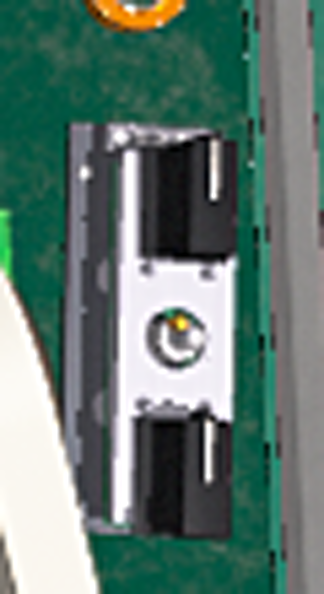

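View pics/fin_t.png

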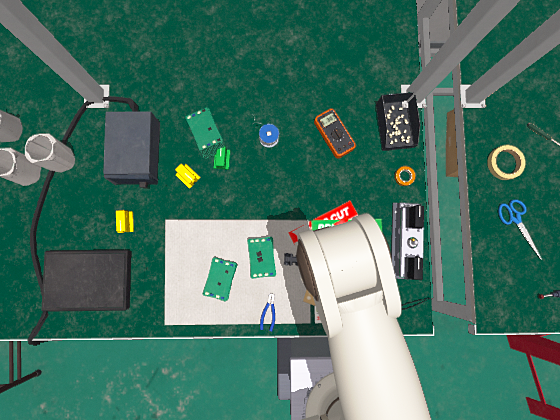

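View pics/fin_s.png

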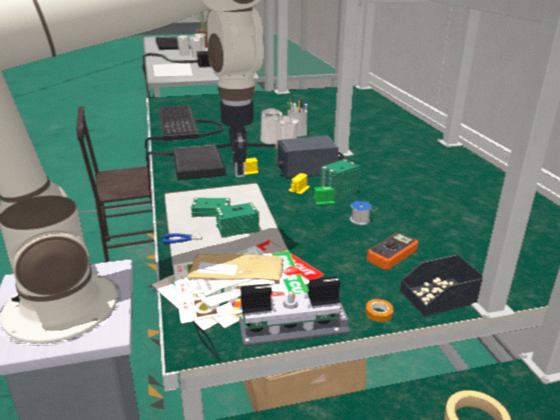

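Run:
```python
from h import *
t=cv2.imread("pics/fin_t.png")[:,:,::-1];s=cv2.imread("pics/fin_s.png")[:,:,::-1]
g=lambda x:np.clip(x.astype(float)*1.8,0,255).astype(np.uint8)
a=cv2.resize(g(t)[202:232,404:426,::-1],None,fx=18,fy=18,interpolation=cv2.INTER_CUBIC);b=cv2.resize(g(t)[252:282,404:426,::-1],None,fx=18,fy=18,interpolation=cv2.INTER_CUBIC)
cv2.imwrite("pics/ak1.png",np.hstack([a,b]))
a=cv2.resize(g(s)[275:307,308:343,::-1],None,fx=11,fy=11,interpolation=cv2.INTER_CUBIC);b=cv2.resize(g(s)[282:314,238:273,::-1],None,fx=11,fy=11,interpolation=cv2.INTER_CUBIC)
cv2.imwrite("pics/ak2.png",np.hstack([a,b]))
```

```text
(no output)
```

View pics/ak1.png

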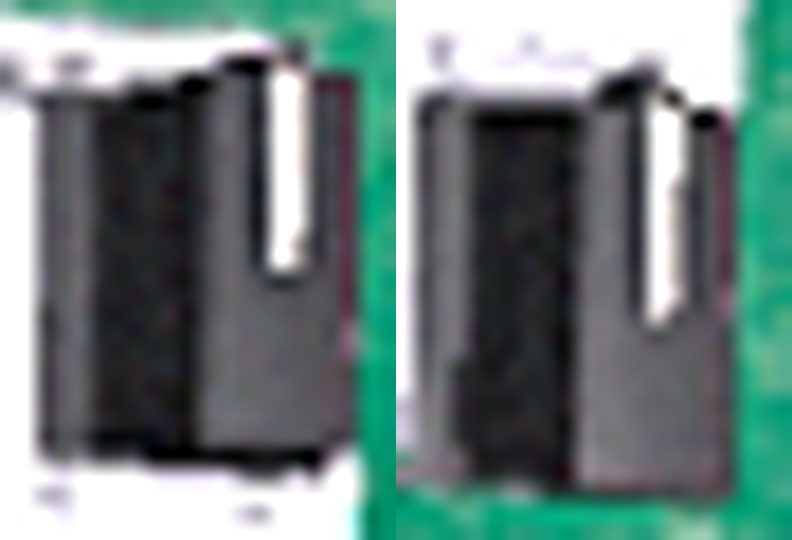

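View pics/ak2.png

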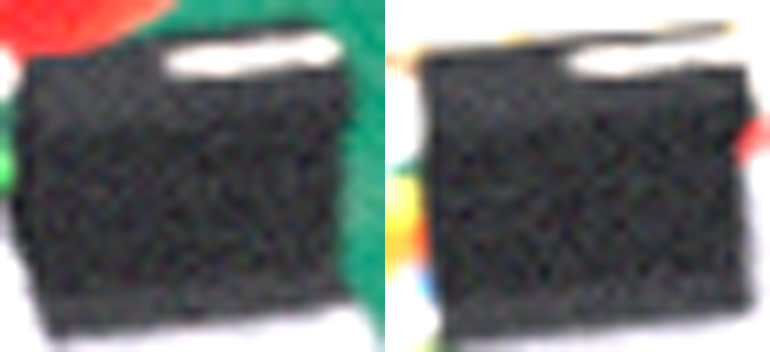

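Run:
```python
from h import *
f=lambda o,k,x,y:(o[0]+(x+.5)/k-.5,o[1]+(y+.5)/k-.5)
print(tri(f((404,202),18,284,268),f((308,275),11,166,60)))
print(tri(f((404,252),18,660-396,322),f((238,282),11,572-385,60)))
```

```text
(array([ 0.5456815 , -0.18924669,  0.11177489]), np.float64(0.00010738253087556539))
(array([ 0.40414769, -0.17967851,  0.11168055]), np.float64(0.0029214766244341603))
```

```bash
python3 -c "
from plant import arm
print(arm.close_job()); print(arm.read_state()['t'])"
```

```text
the job is handed in; nothing more can be done
None
the job is handed in; nothing more can be done
```

The switch unit is back together and the job is handed in, at about 47 s of the 210 s allowed.

- **Board and panel:** I lowered the board over the standoffs until it met the lower ledges, then the panel until it met the upper ledges. Each made contact at the expected height, and in the pictures both lie flat. My first grasp of the panel closed above it without moving it; the second, lower grasp held.
- **Knobs:** Only two black knobs were on the bench. One is on shaft 3 (terminal block end) and the other on shaft 1 (the end nearest the robot). Both went over their keys without resistance and met the shoulder at the expected height. I then turned each to point at the terminal block.
- **Last checks:**
  - Both knob tops measure about 112 mm up, against 110 mm expected when seated. A knob sitting on a misaligned key would be near 126 mm.
  - The pointer lines agree with the unit's long edges to about 1 degree.
  - The tape roll looks untouched and the gripper is open and clear.
- **Not checked:** I could not see the angle of the shafts themselves under the knobs. The key has some play in its slot, so a shaft may sit a degree or two off its knob's pointer.

No check failed. The two cameras disagreed with each other by 1–2 mm throughout, so I lined parts up by comparing positions within each camera view.

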